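# Clamp the rim blocks and turn on the air

## Task

Lay every wooden rim block that is on the bench into the slots of the green clamping fixture, one to a slot, fully down. Then swing the clamp bar over them against its stop, tighten its brass wing nut clockwise in short arcs until it is fully home, without hitting the brass air inlet and the gauge that stand close beside it, and last turn the black regulator knob clockwise until it clicks past its detent. Leave the mug, glue brush, tin and sieve rim where they are.

Things in the scene. Friction and masses are not known exactly. Their poses are not given: they have to be found in the camera images.
- press: fixed clamping fixture; origin on the bench under the middle of the nest, z up, +y along the row of slots. Green base plate 110 x 275 mm, 10 mm thick. Four slots side by side along y, each 28 mm wide (y) and 63 mm long (x), separated by steel ribs 7 mm wide and 8 mm high above the plate; low lips 4 mm high and 4 mm wide close the slot ends (centred at x = +-33.5 mm). The clamp post stands at y = +110 mm
- slot0 (a point): centre of slot 0's floor (top of the base plate, 10 mm above the bench); axes as the fixture's. A block lies in it with its 54 mm length along the fixture's x, either way round
- slot1 (a point): centre of slot 1's floor (top of the base plate, 10 mm above the bench); axes as the fixture's. A block lies in it with its 54 mm length along the fixture's x, either way round
- slot2 (a point): centre of slot 2's floor (top of the base plate, 10 mm above the bench); axes as the fixture's. A block lies in it with its 54 mm length along the fixture's x, either way round
- slot3 (a point): centre of slot 3's floor (top of the base plate, 10 mm above the bench); axes as the fixture's. A block lies in it with its 54 mm length along the fixture's x, either way round
- post (a point): point on the vertical clamp post's axis, at base plate height (10 mm above the bench); the bar and the wing nut turn about this axis
- block0_c (a point): centre of a loose beech block, 54 x 24 x 24 mm (long along its own x; any of its four long faces may be up), 35 g; two to four blocks are present, absent ones read None. It is lifted by its ends (54 mm grasp), so that the fingers clear the ribs and the neighbours
- block1_c (a point): centre of a loose beech block, 54 x 24 x 24 mm (long along its own x; any of its four long faces may be up), 35 g; two to four blocks are present, absent ones read None. It is lifted by its ends (54 mm grasp), so that the fingers clear the ribs and the neighbours
- block2_c (a point): centre of a loose beech block, 54 x 24 x 24 mm (long along its own x; any of its four long faces may be up), 35 g; two to four blocks are present, absent ones read None. It is lifted by its ends (54 mm grasp), so that the fingers clear the ribs and the neighbours
- block3_c (a point): centre of a loose beech block, 54 x 24 x 24 mm (long along its own x; any of its four long faces may be up), 35 g; two to four blocks are present, absent ones read None. It is lifted by its ends (54 mm grasp), so that the fingers clear the ribs and the neighbours
- bar (a joint): dark steel clamp bar, 24 mm wide, 12 mm thick, 178 mm long, turning about the vertical post: 0 = over the row of slots (along the fixture's -y), at its stop; positive = swung away clockwise seen from above, towards the fixture's -x (1.57). Starts at 1.25 to 1.6. Light friction, stays where left. Its underside is 42 mm above the bench when the nut is slack (blocks in the slots reach 34 mm) and comes down 8 mm with the nut fully tightened, onto the blocks
- bar_knob (a point): middle of the bar's upright red knob, 14 mm diameter, 34 mm high, 165 mm from the post's axis; its lower end joins the bar's top 17 mm below this point. It can be caged between or gripped by the fingers and led round
- wing_nut (a joint): brass wing nut on the post: 0 = slack, 6.0 rad = fully tight (end stop), growing clockwise seen from above. Starts at 0 to 0.5. Stays where left; about 0.05 to 0.15 N m to turn; it sinks 1.33 mm per rad, 8 mm in all, and carries the bar down with it
- wing_grip (a point): on the nut's axis, 16 mm above the nut's underside and 10 mm below the wing tops; x runs along the two wings (48 mm tip to tip), y across them: the wings are 8 mm thick. The wings are free to pinch across y from their tops down to 7 mm below this point; below that is the round hub, 17 mm across. About 75 mm above the bench when slack
- air_inlet: fixed brass air inlet beside the nut, 18 mm diameter (24 at the foot), top 95 mm above the bench (origin at its foot, on the base plate), its axis 47 mm from the nut's axis on the fixture's +x side: fingers opened wide there will hit it
- gauge: fixed small pressure gauge on a stem beside the nut, origin at its foot on the base plate, 48 mm from the nut's axis on the fixture's +y side; dial 36 mm wide along the fixture's x, 15 mm thick along y, from 58 to 94 mm above the bench
- regulator: fixed aluminium air regulator block, 85 x 75 x 40 mm, origin under its centre
- air_knob (a joint): regulator knob: 0 = off, 1.2 rad = on, growing clockwise seen from above; end stops at both. An over-centre spring detent resists with up to about 0.14 N m on the way to 0.6 rad, past which the spring snaps the knob on to 1.2 and holds it there
- knob_grip (a point): on the knob's axis, in the middle of its upright grip bar, about 64 mm above the bench; the bar is 46 mm long along this x, 11 mm thick along y and stands 20 mm high (10 mm above and below this point) on a disc 46 mm across
- coffee_mug: white mug, 74 mm diameter, 85 mm high, origin under its centre; leave alone
- glue_brush: glue brush lying on the bench, 180 mm long; leave alone
- sieve_rim: small wooden sieve rim, 140 mm diameter, 50 mm high, origin under its centre; leave alone
- tack_tin: green tin, 60 mm diameter, 50 mm high, origin under its centre; leave alone
There are look-alikes about, which are no part of the job. What is shaped like the part that bears block3_c but red or turquoise is not meant.

How it is judged:
On the way, in this order (a step that is already met when the one before it is completed fails the run):
1. every block lies fully down in a slot (x of block0_c in the frame of press between -0.007 and 0.007 m and y of block0_c in the frame of press between -0.06 and 0.06 m and z of each of block0_c, block1_c, block2_c, block3_c in the frame of press below 0.025 m and angle between the x axis of each of block0_c, block1_c, block2_c, block3_c and the x axis of press, either way round below 0.12 rad and x of block1_c in the frame of press between -0.007 and 0.007 m and y of block1_c in the frame of press between -0.06 and 0.06 m and x of block2_c in the frame of press between -0.007 and 0.007 m and y of block2_c in the frame of press between -0.06 and 0.06 m and x of block3_c in the frame of press between -0.007 and 0.007 m and y of block3_c in the frame of press between -0.06 and 0.06 m), for 0.2 s.
2. then the bar is swung over the blocks to its stop (value of joint bar below 0.08 rad), for 0.2 s.
3. then the wing nut is tightened home with the bar over the seated blocks (all of step 1 and value of joint wing_nut above 5.8 rad and value of joint bar below 0.08 rad), for 0.2 s.
4. then the regulator knob is turned past its click (value of joint air_knob above 1 rad), for 0.2 s.
At the end, for the whole second after the job is handed in: every block present lies down in a slot (centre within 7 mm of the slot line along the fixture's x, lying no more than 3 mm above the slot floor, long axis within 0.12 rad), bar within 0.08 rad of its stop over the blocks, wing nut above 5.8 of 6.0 rad, knob above 1.0 rad (all of step 3 and value of joint air_knob above 1 rad); the robot touches nothing.
It fails at once if the air inlet or gauge hit with more than 15 N (contact force between any of the arm, the fingers and air_inlet above 15 N or contact force between any of the arm, the fingers and gauge above 15 N).
It fails at once if mug, glue brush, tin or sieve rim moved more than 3 cm (distance of any of coffee_mug, glue_brush, sieve_rim, tack_tin from where it was at the start of the episode above 0.03 m).
Of block0, block1, block2, block3 only 2 to 4 are there at a start; the rules pass over those that are not, and their reading is None.
At some moment in a run one of block0, block1, block2, block3 may be knocked a few centimetres aside while the robot is not near it.
Once in a run the grip may slacken for a moment while it holds something.
It also fails if it takes over 210 s, if anything falls off the work surface, if the arm or the gripper's body presses on something with over 40 N, if the wrist force passes 120 N, or if a joint passes its speed limit or range.

## Robot

A 6-joint arm with a two-finger parallel gripper is mounted at the origin on the work surface. World frame = base frame: x ahead of the robot, y to its left, z up, the work surface at z = 0. Lengths are in m, angles in rad, forces in N, time in s.
With the tool pointing down it reaches from about 0.3 to 0.85 m from the base axis. Payload 4.2 kg.
Tool frame: the origin (TCP) lies midway between the tips of the shut fingers; the grasp point (between the pads) lies 19 mm behind it; z points along the fingers, y is the direction in which the jaws open and shut (so a half turn about z gives the same grasp; the last joint's range is limited). The gripper opens to 91 mm and grips with 3 to 60 N. Pads are 32 mm wide; open, the fingers measure 118 mm over their backs; the gripper's body (76 mm by 178 mm) begins 60 mm behind the grasp point.
Start: joints at [-1.258, 0.32, 1.565, -0, 1.257, -0.02], TCP at [0.188, -0.543, 0.214] pointing down, gripper open.
Joint ranges: [-3.11, 3.11], [-0.84, 2.01], [0.21, 2.61], [-1.34, 4.49], [0.05, 2.63], [-2.56, 2.56]. Speed limits (rad/s): [2.57, 2.57, 3.14, 3.14, 3.14, 3.14].

## Interface

Orientations are given as a unit quaternion [w, x, y, z].
In Python, from cell import read_state, snapshot, camera_info, hand_in gives the robot as it stands. The module is installed in compiled form; this text tells all that it offers.
- The arm moves only by the tool send_rows, never from a script. Its argument "commands" is a list of rows, each a list of 2 entries, a list of its own where there are three numbers: the shift along the world's x, y, z in mm, then the turn about the world's z in rad. A call has 1 to 20 rows; each row is the pose to reach, as a shift and turn from the pose measured when the call began; what a row does not reach only later rows make up. A row lasts 1/12 s, in which the tool goes at most 41.7 mm and 7.16 degrees, less where a joint would pass 70% of its speed; a pose out of reach is approached as far as the arm can. A call with a gripper value outside its range is refused whole. "hand" is the closure, from 0 (fully open) to 1 (shut), set as the call begins (left out, the last holds). The fingers move at their own pace and stop on an object; "grip_force" is the grip in N (left out, the last holds). Time passes only in rows, so rows that repeat a pose let the fingers close. It gives the time, the measured TCP pose, the force and the opening at its end, in the units of the state.
- read_state(): the state, without advancing time (a new reading comes with each control period).
- snapshot(name): name is "side" or "top"; returns the picture (480x640x3 uint8, red, green, blue); there is no depth.
- camera_info(name): a dict with "intrinsics" (3x3 intrinsics, pixels), "k1" (the pictures are not rectified: a ray, as slopes to the right and down, at radius r is drawn at 1 + k1 r^2 times it, then the intrinsics apply), "rvec" (rotation vector, rad) and "tvec" (3), from world to camera coordinates, as OpenCV has them. Camera axes: x right, y down, z forward; pixel columns grow to the right and rows downward; lengths in m; the calibration is good to about 2 mm. A picture is of the moment at which its call begins. camera_info takes no time and is no camera call.
- hand_in(): hands the job in, once; it reports no verdict.
The state is a dict: "clock": time; "joint_pos": joint angles; "dq": joint speeds; "joint_torque": joint torques, N m; "tool_pos": TCP position; "tcp_rot": TCP orientation; "force": force on the tool from outside, world axes, zero at the start; "torque": the same for the moment, N m; "width": opening from 0.0 (shut) to 1.0 (fully open).
Only numpy, scipy, OpenCV 4.12 (cv2) and the standard library are available. Lean on these libraries where they do the work, as an engineer would, in place of code of your own. Each camera call takes 0.05 s, during which the arm holds its last target.

## Working session

There is one attempt and no reset: what is moved stays moved. The work goes in short steps, Python scripts to look and compute and a tool call to move; the robot and the scene stay as the last step left them, time stands still between calls to the robot, and variables do not carry over. Pictures are saved under pics/ and viewed, and the job is handed in when it is done.

Besides the shell and the picture viewer there is one more tool, called after "Call:" as name(argument=value, ...) on one line, values as JSON. send_rows: Moves the arm, as the interface text tells. Its arguments: {"type":"object","properties":{"commands":{"type":"array"},"hand":{"type":"number"},"grip_force":{"type":"number"}},"required":["commands"]}

```bash
ls; mkdir -p pics; python3 - <<'E'
from cell import *
import cv2
s=read_state();print(s)
for n in("side","top"):
    print(camera_info(n)); cv2.imwrite(f"pics/{n}0.png",snapshot(n)[:,:,::-1])
E
```

```text
pics
{'clock': 0.0, 'joint_pos': array([-1.25798917e+00,  3.20287438e-01,  1.56564986e+00, -1.31898262e-05,
        1.25738491e+00, -2.00310894e-02]), 'dq': array([ 0.00082251,  0.000592  , -0.00084582, -0.00120524, -0.00043187,
       -0.00047298]), 'joint_torque': array([ 6.78949164e-04, -4.12466526e+01, -2.31972206e+01,  7.26490351e-02,
        4.56435210e-02, -1.42860031e-04]), 'tool_pos': array([ 0.18769682, -0.54298355,  0.21313416]), 'tcp_rot': array([-8.54612737e-04,  9.86183561e-01,  1.65653964e-01, -1.32346155e-04]), 'force': array([-0.33398586,  1.1964275 , -0.3871319 ]), 'torque': array([ 0.03165473, -0.03493397,  0.0164601 ]), 'width': 1.0023289024680921}
{'intrinsics': array([[510.64109625,   0.        , 312.35824351],
       [  0.        , 510.64109625, 239.65989926],
       [  0.        ,   0.        ,   1.        ]]), 'k1': -0.06466846092194274, 'rvec': array([ 2.26570336, -0.41302337,  0.17707677]), 'tvec': array([-0.52136478,  0.17962927,  1.15187406])}
{'intrinsics': array([[512.30248835,   0.        , 313.2102852 ],
       [  0.        , 512.30248835, 240.2870583 ],
       [  0.        ,   0.        ,   1.        ]]), 'k1': -0.1401784455218875, 'rvec': array([ 2.17149467, -2.17118877,  0.06039469]), 'tvec': array([-0.00754703,  0.5667862 ,  1.16140441])}
```

View pics/side0.png

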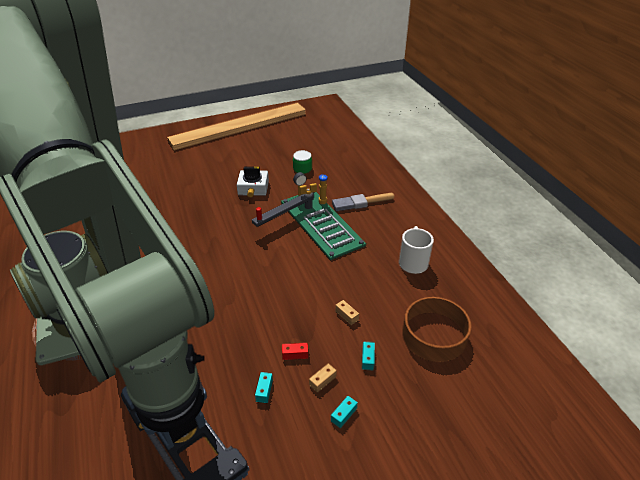

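View pics/top0.png

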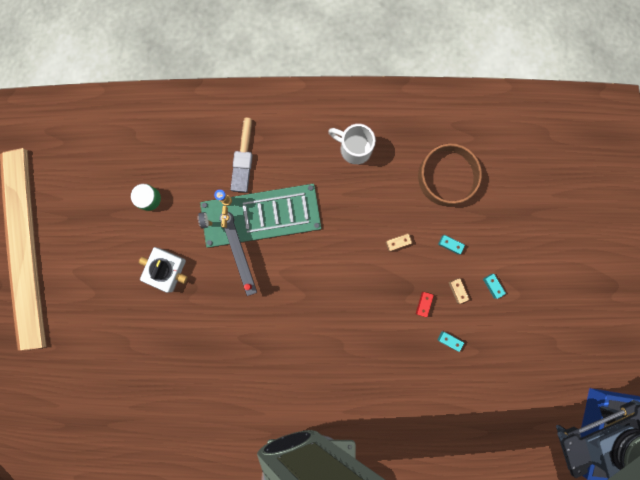

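```bash
cat > h.py <<'E'
import numpy as np, cv2
from cell import *
from scipy.spatial.transform import Rotation as R
def cam(n):
    c=camera_info(n); Rm=cv2.Rodrigues(c['rvec'])[0]; return c['intrinsics'],np.array([c['k1'],0,0,0,0.]),Rm,np.array(c['tvec'])
def ray(n,uv):
    K,d,Rm,t=cam(n)
    # model: forward r*(1+k1 r^2) = OpenCV k1
    p=cv2.undistortPointsIter(np.array(uv,float).reshape(-1,1,2),K,d,None,None,(3,50,1e-10)).reshape(-1,2)
    D=np.c_[p,np.ones(len(p))]@Rm
    return -Rm.T@t,D
def toplane(n,uv,z):
    C,D=ray(n,uv); s=(z-C[2])/D[:,2]; return C+D*s[:,None]
def proj(n,P):
    K,d,Rm,t=cam(n)
    return cv2.projectPoints(np.array(P,float).reshape(-1,1,3),Rm,t,K,d)[0].reshape(-1,2)
def tri(u1,u2):
    C1,D1=ray('side',[u1]);C2,D2=ray('top',[u2]);D1=D1[0];D2=D2[0]
    s=np.linalg.lstsq(np.c_[D1,-D2],C2-C1,rcond=None)[0]
    a=C1+s[0]*D1;b=C2+s[1]*D2
    return (a+b)/2,np.linalg.norm(a-b)
def save(n,name,box=None,sc=1):
    im=snapshot(n)[:,:,::-1]
    if box: x0,y0,x1,y1=box; im=cv2.resize(im[y0:y1,x0:x1],None,fx=sc,fy=sc,interpolation=cv2.INTER_CUBIC)
    cv2.imwrite('pics/'+name+'.png',im)
def crop(src,name,box,sc):
    im=cv2.imread('pics/'+src+'.png');x0,y0,x1,y1=box
    cv2.imwrite('pics/'+name+'.png',cv2.resize(im[y0:y1,x0:x1],None,fx=sc,fy=sc,interpolation=cv2.INTER_CUBIC))
def beech(n,im,zt=0.024):
    """im bgr; blocks list"""
    h=cv2.cvtColor(im,cv2.COLOR_BGR2HSV)
    m=((h[...,0]>=10)&(h[...,0]<=24)&(h[...,1]>60)&(h[...,1]<170)&(h[...,2]>140)).astype(np.uint8)
    m=cv2.morphologyEx(m,cv2.MORPH_CLOSE,np.ones((3,3)))
    out=[]
    for c in cv2.findContours(m,cv2.RETR_EXTERNAL,cv2.CHAIN_APPROX_NONE)[0]:
        if cv2.contourArea(c)<60: continue
        P=toplane(n,c.reshape(-1,2),zt)[:,:2]
        (cx,cy),(w,hh),a=cv2.minAreaRect((P*1000).astype(np.float32))
        if w<hh: w,hh=hh,w; a+=90
        out.append((c.reshape(-1,2).mean(0).round(),cx,cy,w,hh,(a+90)%180-90))
    return out
E
python3 - <<'E'
from h import *
for n in('top','side'):
    for b in beech(n,cv2.imread(f'pics/{n}0.png')): print(n,b)
crop('top0','c1',(190,170,340,310),5)
crop('side0','c2',(225,140,385,270),5)
crop('top0','c3',(370,220,520,360),5)
E
```

```text
top (array([459., 291.]), 449.89373779296875, -342.7916259765625, 56.12196350097656, 28.00098419189453, 22.911293029785156)
top (array([399., 241.]), 563.88037109375, -203.99337768554688, 58.19034194946289, 26.454057693481445, -70.67085456848145)
top (array([224., 213.]), 629.68505859375, 199.723388671875, 59.02235412597656, 16.58551597595215, 1.019736647605896)
top (array([ 20., 249.]), 549.669189453125, 716.7606811523438, 502.522216796875, 81.33454895019531, 8.805181503295898)
top (array([451., 173.]), 725.8834228515625, -330.49395751953125, 141.0786895751953, 140.9535675048828, -45.9000129699707)
top (array([245., 134.]), 820.1000366210938, 155.53553771972656, 84.8944320678711, 20.540620803833008, -6.3531951904296875)
side (array([322., 374.]), 449.9111328125, -342.7738037109375, 54.14860153198242, 24.10919952392578, 22.443647384643555)
side (array([347., 309.]), 563.360595703125, -202.72300720214844, 53.30533218383789, 23.807239532470703, -70.89032745361328)
side (array([379., 196.]), 817.1731567382812, 150.79296875, 84.15289306640625, 17.72242546081543, -6.835166931152344)
side (array([235., 123.]), 548.3235473632812, 715.3745727539062, 499.4223327636719, 67.16034698486328, 8.582437515258789)
```

View pics/c1.png

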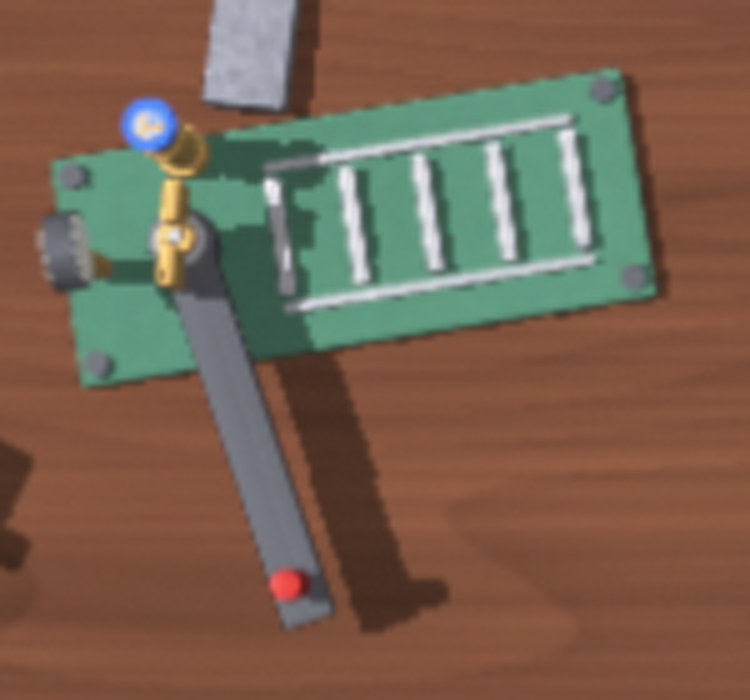

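View pics/c2.png

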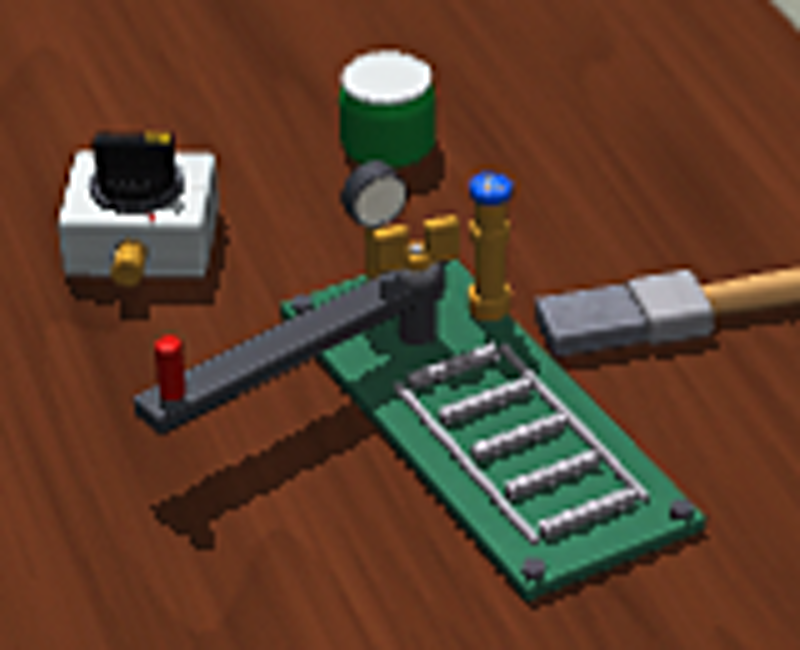

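View pics/c3.png

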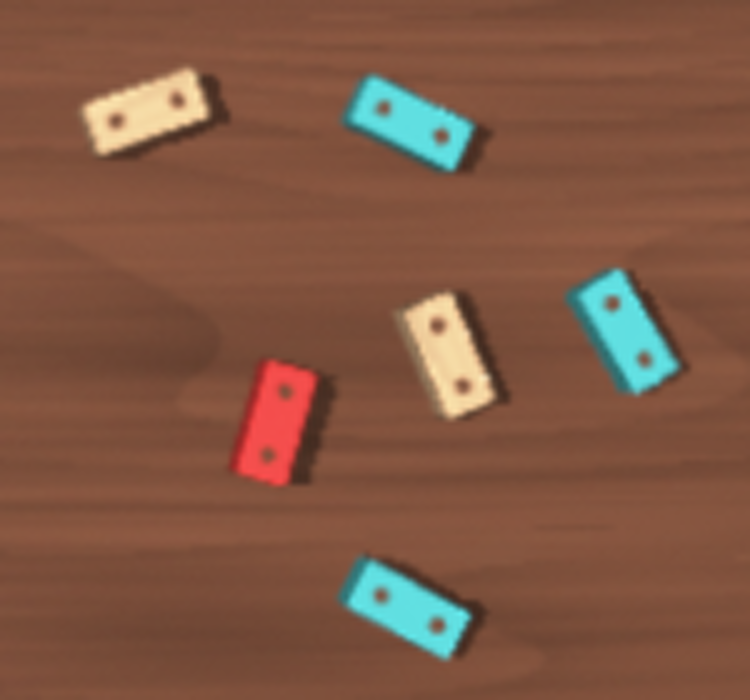

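```bash
python3 - <<'E'
from h import *
for n in('top','side'):
    im=cv2.imread(f'pics/{n}0.png'); h=cv2.cvtColor(im,cv2.COLOR_BGR2HSV)
    g=((h[...,0]>65)&(h[...,0]<90)&(h[...,1]>70)&(h[...,2]>30)).astype(np.uint8)
    g[:, :190 if n=='top' else 270]=0
    if n=='side': g[:190]=0
    g=cv2.morphologyEx(g,cv2.MORPH_CLOSE,np.ones((9,9)))
    c=max(cv2.findContours(g,0,1)[0],key=cv2.contourArea)
    P=toplane(n,c.reshape(-1,2),0.010)[:,:2]*1000
    r=cv2.minAreaRect(P.astype(np.float32)); print(n,r); print(cv2.boxPoints(r).round(1))
    # white ribs / lips
    w=((h[...,1]<50)&(h[...,2]>120)).astype(np.uint8)
    m=cv2.drawContours(np.zeros_like(w),[cv2.convexHull(c)],0,1,-1); w&=m
    P=toplane(n,np.argwhere(w)[:,::-1],0.016)[:,:2]*1000
    r=cv2.minAreaRect(P.astype(np.float32)); print(' ribs',r)
    for c in cv2.findContours(w,0,1)[0]:
        if cv2.contourArea(c)>15:
            Q=toplane(n,c.reshape(-1,2),0.018)[:,:2]*1000; r=cv2.minAreaRect(Q.astype(np.float32)); print('  ',[np.round(x,1) for x in r])
E
```

```text
top ((627.296630859375, 118.05718231201172), (108.41246032714844, 272.1995544433594), 9.054945945739746)
[[552.3 243.9]
 [595.2 -24.9]
 [702.2  -7.8]
 [659.4 261. ]]
 ribs ((625.802490234375, 120.9037094116211), (106.33027648925781, 265.7562255859375), 10.290194511413574)
   [array([578.6, 184.4]), array([38.3, 19.3]), np.float64(19.2)]
   [array([617.5, 247.2]), array([28.6,  9.6]), np.float64(1.1)]
   [array([623.4, 150.9]), array([55.2,  7.5]), np.float64(11.5)]
   [array([633. ,  80.6]), array([ 73. , 145.1]), np.float64(8.9)]
side ((626.05126953125, 117.70068359375), (111.71244049072266, 279.4573059082031), 9.100689888000488)
[[548.8 246.8]
 [593.  -29.1]
 [703.3 -11.4]
 [659.1 264.5]]
 ribs ((632.1842041015625, 84.95756530761719), (71.30838775634766, 149.36544799804688), 9.142535209655762)
   [array([599.3,  71.4]), array([  4.3, 136.7]), np.float64(9.1)]
   [array([639.2,  69.2]), array([ 59.8, 115.2]), np.float64(9.1)]
```

```bash
python3 - <<'E'
from h import *
im=cv2.imread('pics/top0.png').astype(float)
a=np.radians(9.08); ex=np.array([np.cos(a),np.sin(a)]);ey=np.array([-ex[1],ex[0]])
for n in('top','side'):
    im=cv2.imread(f'pics/{n}0.png').astype(np.float32)
    sat=im.max(2)-im.min(2)
    O=np.array([.6325,.083])
    for z,what in((.018,'ribs'),(.014,'lips')):
        s=np.arange(-90,90.5,.5)/1000; acc=0
        ts=np.arange(-20,21,2)/1000 if what=='ribs' else np.arange(-60,40,2)/1000
        for t in ts:
            p=O+(np.outer(s,ey)+t*ex if what=='ribs' else np.outer(s*.6,ex)+t*ey)
            uv=proj(n,np.c_[p,np.full(len(p),z)]).astype(np.float32)
            acc=acc+cv2.remap(sat,uv[:,0].reshape(1,-1),uv[:,1].reshape(1,-1),cv2.INTER_LINEAR)[0]
        v=-acc/len(ts)
        from scipy.signal import find_peaks
        k,_=find_peaks(v,prominence=12)
        ss=s if what=='ribs' else s*.6
        print(n,what,[(round(float(np.sum(ss[i-8:i+9]*(v[i-8:i+9]-v[i-8:i+9].min()))/np.sum(v[i-8:i+9]-v[i-8:i+9].min())*1000),1),round(float(v[i]))) for i in k])
E
```

```text
top ribs [(-71.5, -7), (-36.5, -7), (-1.5, -6), (33.4, -7), (68.8, -6)]
top lips [(-32.9, -12), (33.8, -11)]
side ribs [(-73.7, -5), (-38.6, -6), (-4.1, -5), (31.1, -5), (66.4, -5)]
side lips [(-33.4, -11), (33.4, -10)]
```

Call:
send_rows(commands=[[[94, 85, -25], 0], [[188, 170, -50], 0], [[282, 255, -75], 0], [[376, 340, -100], 0], [[376, 340, -100], 0], [[376, 340, -100], 0], [[376, 340, -100], 0], [[376, 340, -100], 0], [[376, 340, -100], 0], [[376, 340, -100], 0], [[376, 340, -100], 0], [[376, 340, -100], 0], [[376, 340, -100], 0], [[376, 340, -100], 0], [[376, 340, -100], 0], [[376, 340, -100], 0], [[376, 340, -100], 0], [[376, 340, -100], 0]], hand=0, grip_force=25)

```text
clock: 1.6
tool_pos: [0.5629, -0.2041, 0.1136]
tcp_rot: [-0.001, 0.986, 0.165, -0.0]
force: [0.2, -0.8, 1.1]
width: 1.001
```

```bash
cat > look.py <<'E'
from h import *
import sys
s=read_state();q=s['tcp_rot'];m=R.from_quat([q[1],q[2],q[3],q[0]]).as_matrix()
print('t',s['clock'],'tcp',(s['tool_pos']*1000).round(1),'jaw',round(float(np.arctan2(m[1,1],m[0,1])),3),'w',round(s['width']*91,1),'F',s['force'].round(1))
tag=sys.argv[1]
for n in('top','side'):
    im=snapshot(n)[:,:,::-1].copy();cv2.imwrite(f'pics/{n}{tag}.png',im)
    for b in beech(n,im):
        if b[3]<75 : print(n,b[0],*[round(float(x),1) for x in b[1:]])
E
python3 look.py 1
```

```text
t 1.6 tcp [ 562.9 -204.1  113.6] jaw -1.24 w 91.1 F [ 0.2 -0.8  1.1]
top [224. 213.] 629.7 199.7 59.0 16.6 1.0
side [322. 374.] 450.1 -342.5 54.9 25.1 22.4
side [347. 309.] 563.3 -202.5 53.8 24.3 -71.0
side [384. 196.] 828.5 147.0 60.9 22.4 -5.6
```

View pics/top1.png

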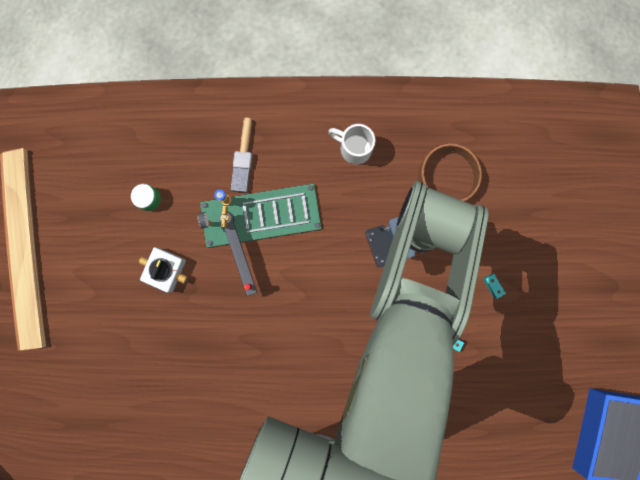

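View pics/side1.png

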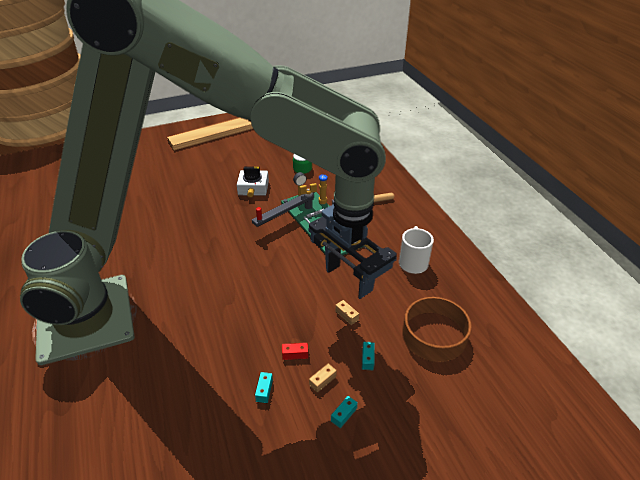

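Call:
send_rows(commands=[[[0.5, 1, -30], 0], [[0.5, 1, -60], 0], [[0.5, 1, -85], 0], [[0.5, 1, -101], 0], [[0.5, 1, -101.5], 0], [[0.5, 1, -101.5], 0], [[0.5, 1, -101.5], 0], [[0.5, 1, -101.5], 0]])

```text
clock: 2.37
tool_pos: [0.5648, -0.2036, 0.0138]
tcp_rot: [0.0, 0.986, 0.165, 0.002]
force: [0.3, 0.1, 0.3]
width: 1.004
```

Call:
send_rows(commands=[[[0, 0, 0], 0], [[0, 0, 0], 0], [[0, 0, 0], 0], [[0, 0, 0], 0], [[0, 0, 0], 0], [[0, 0, 0], 0], [[0, 0, 0], 0], [[0, 0, 0], 0]], hand=0.6)

```text
clock: 3.03
tool_pos: [0.5648, -0.2036, 0.0139]
tcp_rot: [0.0, 0.986, 0.165, 0.001]
force: [-0.6, -0.6, 1.1]
width: 0.592
```

```bash
python3 look.py 2; python3 -c "
from h import *;crop('side2','c4',(290,200,450,340),5)"
```

```text
t 3.0333 tcp [ 564.8 -203.6   13.9] jaw -1.24 w 53.9 F [-0.6 -0.6  1.1]
top [462. 294.] 441.7 -355.1 44.3 23.0 -12.2
top [224. 213.] 629.7 199.7 59.0 16.6 1.0
side [322. 374.] 450.1 -342.5 54.9 25.1 22.4
side [345. 308.] 561.5 -200.8 46.3 20.2 -74.8
```

View pics/c4.png

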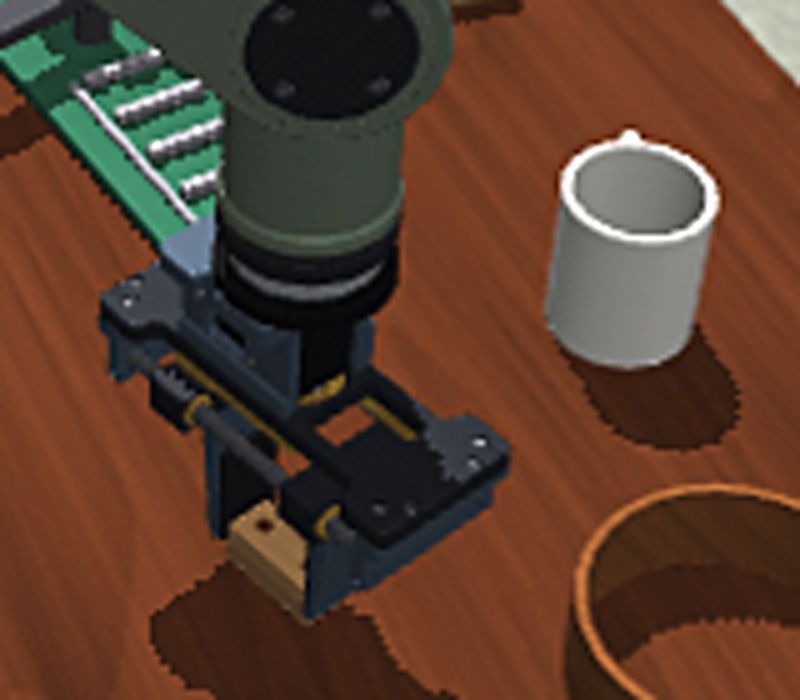

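Call:
send_rows(commands=[[[0, 0, 30], 0], [[0, 0, 60], 0], [[0, 0, 90], 0], [[0, 0, 90], 0], [[7, 27, 90], 0.12], [[14, 54, 90], 0.24], [[21, 81, 90], 0.36], [[28, 108, 90], 0.48], [[35, 135, 90], 0.6], [[42, 162, 90], 0.72], [[50, 189, 90], 0.84], [[57, 216, 90], 0.96], [[64, 243, 90], 1.08], [[70.7, 269.2, 90], 1.2], [[70.7, 269.2, 90], 1.32], [[70.7, 269.2, 90], 1.398], [[70.7, 269.2, 90], 1.398], [[70.7, 269.2, 90], 1.398], [[70.7, 269.2, 90], 1.398], [[70.7, 269.2, 90], 1.398]])

```text
clock: 4.8
tool_pos: [0.6353, 0.0652, 0.1037]
tcp_rot: [-0.001, 0.65, 0.76, 0.001]
force: [-0.0, -0.5, -0.5]
width: 0.586
```

```bash
python3 look.py 3; python3 -c "
from h import *;crop('side3','c5',(230,140,390,270),5);crop('top3','c6',(190,130,350,270),5)"
```

```text
t 4.8 tcp [635.3  65.2 103.7] jaw 0.156 w 53.4 F [-0.  -0.5 -0.5]
top [460. 290.] 450.1 -345.4 51.7 22.7 23.3
side [317. 378.] 438.6 -348.2 25.9 20.9 23.6
side [333. 201.] 682.1 173.6 53.3 28.3 9.4
```

View pics/c5.png

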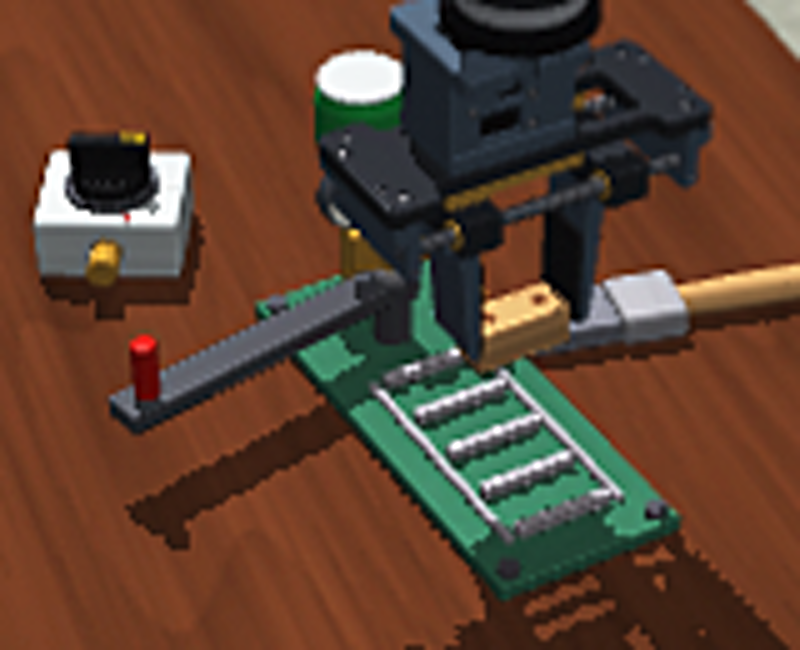

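View pics/c6.png

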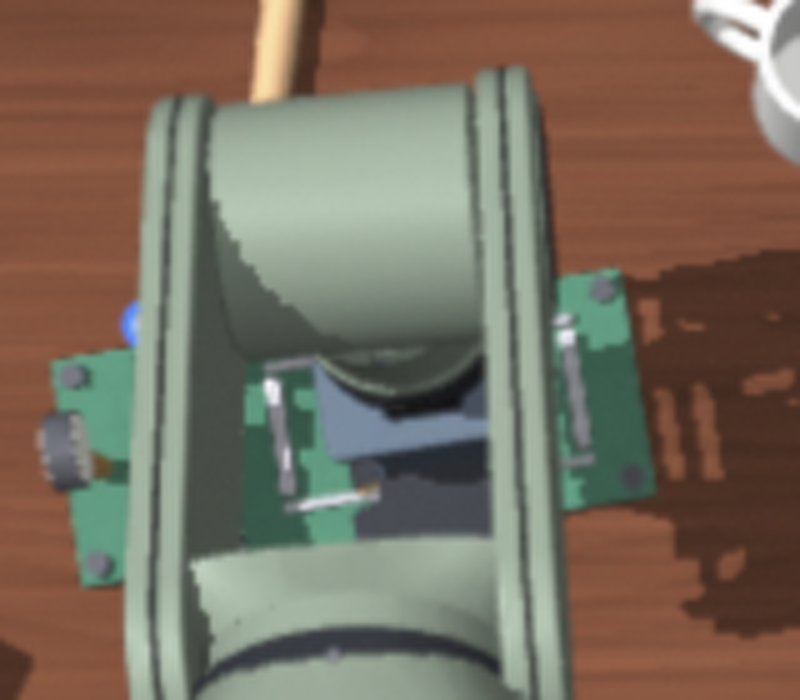

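```bash
python3 - <<'E'
from h import *
im=cv2.imread('pics/side3.png')
for b in beech('side',im,0.1138)+beech('side',im,0.1018): print(b)
E
```

```text
(array([317., 378.]), 417.4720458984375, -402.9640197753906, 23.273374557495117, 18.7138671875, 23.558856964111328)
(array([333., 201.]), 635.9274291992188, 65.06754302978516, 47.783103942871094, 25.36441421508789, 9.432974815368652)
(array([379., 196.]), 756.8563842773438, 42.85811996459961, 75.62680053710938, 18.760196685791016, -5.6051788330078125)
(array([239., 122.]), 516.3092041015625, 560.1246337890625, 452.4944152832031, 100.35121154785156, 5.692210674285889)
(array([317., 378.]), 420.2928466796875, -395.6439514160156, 23.63056755065918, 19.001102447509766, 23.558868408203125)
(array([333., 201.]), 642.101318359375, 79.57139587402344, 48.516510009765625, 25.75373649597168, 9.432985305786133)
(array([379., 196.]), 764.8865356445312, 57.02105712890625, 76.78762817382812, 19.048139572143555, -5.6051788330078125)
(array([239., 122.]), 520.6470947265625, 582.22705078125, 459.4398193359375, 101.89144134521484, 5.692214012145996)
```

Call:
send_rows(commands=[[[0, -0.5, -25], 0], [[0, -0.5, -50], 0], [[0, -0.5, -62], 0], [[0, -0.5, -67], 0], [[0, -0.5, -72], 0], [[0, -0.5, -76], 0], [[0, -0.5, -79.5], 0], [[0, -0.5, -80], 0], [[0, -0.5, -80], 0], [[0, -0.5, -80], 0]])

```text
clock: 5.73
tool_pos: [0.6354, 0.0658, 0.0278]
tcp_rot: [-0.001, 0.65, 0.76, 0.002]
force: [-6.5, 2.1, 15.5]
width: 0.591
```

```bash
python3 look.py 4; python3 -c "
from h import *;crop('side4','c7',(230,140,390,270),5)"
```

```text
t 5.7333 tcp [635.4  65.8  27.8] jaw 0.156 w 53.7 F [-6.5  2.1 15.5]
top [460. 290.] 451.3 -345.1 55.3 22.9 22.3
side [321. 375.] 450.7 -343.7 53.4 22.4 22.4
side [332. 224.] 643.4 83.8 45.0 21.9 9.3
```

View pics/c7.png

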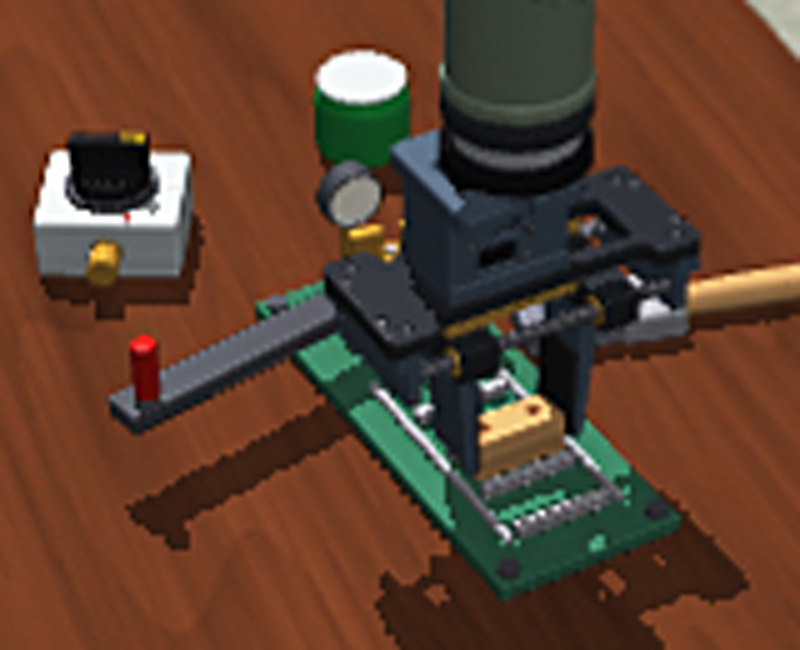

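```bash
python3 - <<'E'
from h import *
im=cv2.imread('pics/side4.png')
for z in(.034,.038,.042):
  for b in beech('side',im,z):
    if 320<b[0][0]<340: print(z,b)
h=cv2.cvtColor(im,cv2.COLOR_BGR2HSV)
crop('side4','c8',(310,205,360,250),16)
E
```

```text
0.034 (array([321., 375.]), 448.21234130859375, -349.8677062988281, 52.79749298095703, 22.101028442382812, 22.416362762451172)
0.034 (array([332., 224.]), 638.6624145507812, 72.75099182128906, 44.53227233886719, 21.642913818359375, 9.305923461914062)
0.038 (array([321., 375.]), 447.2165222167969, -352.3282165527344, 52.55237579345703, 21.9984130859375, 22.4163875579834)
0.038 (array([332., 224.]), 636.7823486328125, 68.3284683227539, 44.32548522949219, 21.542438507080078, 9.305913925170898)
0.042 (array([321., 375.]), 446.2205810546875, -354.78875732421875, 52.30727005004883, 21.895782470703125, 22.4163875579834)
0.042 (array([332., 224.]), 634.90234375, 63.90595245361328, 44.118770599365234, 21.441970825195312, 9.305928230285645)
```

View pics/c8.png

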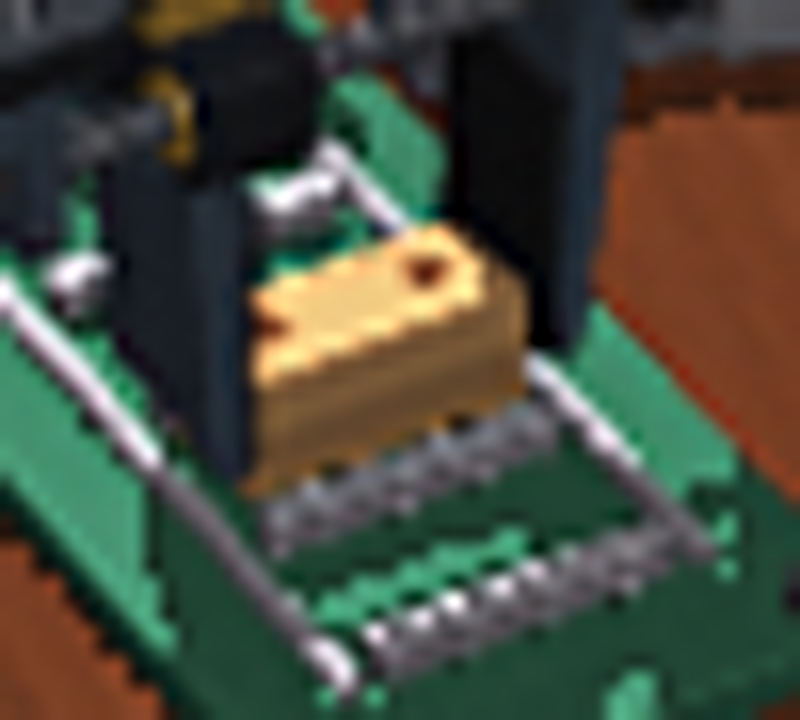

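Call:
send_rows(commands=[[[0, 0, 4], 0], [[0, 0.5, 6], 0], [[-0.2, 1.2, 6], 0], [[-0.2, 1.2, 6], 0], [[-0.2, 1.2, 3], 0], [[-0.2, 1.2, 0], 0], [[-0.2, 1.2, -2], 0], [[-0.2, 1.2, -4], 0], [[-0.2, 1.2, -4], 0], [[-0.2, 1.2, -4], 0]])

```text
clock: 6.67
tool_pos: [0.635, 0.0669, 0.0235]
tcp_rot: [-0.001, 0.65, 0.76, 0.002]
force: [0.3, -0.9, 0.1]
width: 0.591
```

```bash
python3 look.py 5; python3 -c "
from h import *;crop('side5','c9',(310,205,360,250),16)"
```

```text
t 6.6667 tcp [635.   66.9  23.5] jaw 0.156 w 53.8 F [ 0.3 -0.9  0.1]
top [460. 290.] 451.3 -345.3 55.5 23.5 24.2
side [322. 374.] 450.5 -343.6 53.6 23.4 23.9
side [332. 225.] 640.6 79.9 47.9 22.0 12.6
```

View pics/c9.png

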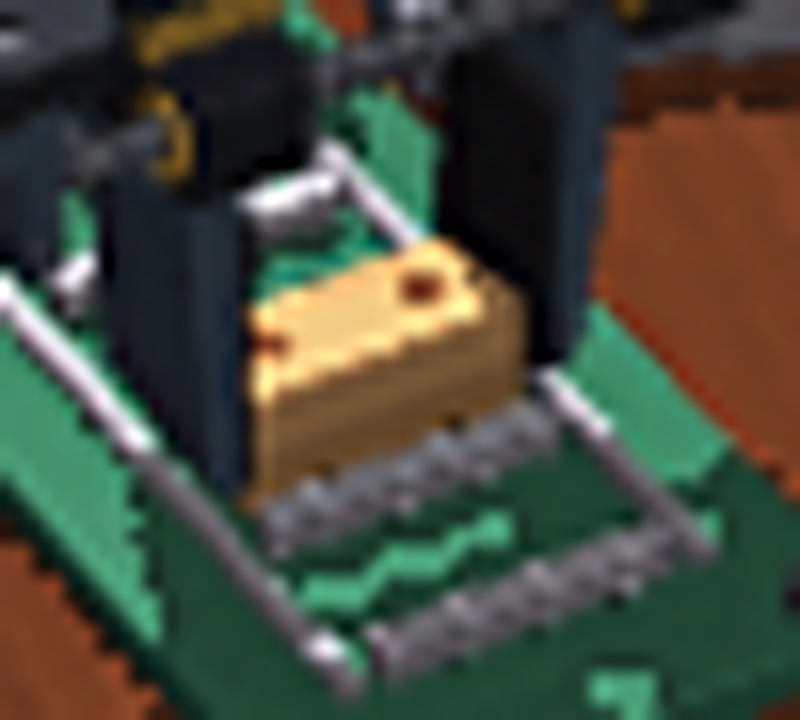

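Call:
send_rows(commands=[[[0, 0, -1], 0], [[0, 0, -1.5], 0], [[0, 0, -2], 0], [[0, 0, -2], 0]])

```text
clock: 7.1
tool_pos: [0.6354, 0.0669, 0.0226]
tcp_rot: [-0.001, 0.65, 0.76, 0.002]
force: [-1.5, 0.0, 4.6]
width: 0.587
```

Call:
send_rows(commands=[[[0, 0, 0], 0], [[0, 0, 0], 0], [[0, 0, 0], 0], [[0, 0, 0], 0], [[0, 0, 0], 0], [[0, 0, 10], 0], [[0, 0, 30], 0], [[0, 0, 60], 0], [[0, 0, 90], 0], [[0, 0, 90], 0], [[0, 0, 90], 0]], hand=0.25)

```text
clock: 8.02
tool_pos: [0.6369, 0.0671, 0.1155]
tcp_rot: [0.001, 0.65, 0.76, 0.004]
force: [-0.4, 1.0, -0.7]
width: 0.748
```

```bash
python3 look.py 6; python3 -c "
from h import *;crop('side6','c10',(290,190,370,260),10)
im=cv2.imread('pics/side6.png')
for b in beech('side',im,0.034): print(b)"
```

```text
t 8.0167 tcp [636.9  67.1 115.5] jaw 0.156 w 68.1 F [-0.4  1.  -0.7]
top [460. 290.] 450.2 -345.4 51.5 22.7 23.3
side [332. 226.] 640.0 75.9 54.2 24.7 9.2
(array([332., 226.]), 635.3614501953125, 64.9608154296875, 53.54460906982422, 24.442806243896484, 9.2140531539917)
(array([379., 196.]), 810.2562255859375, 137.04180908203125, 83.34611511230469, 20.67506217956543, -5.605186462402344)
(array([239., 122.]), 545.156005859375, 707.1061401367188, 498.68096923828125, 110.59408569335938, 5.692216396331787)
```

View pics/c10.png

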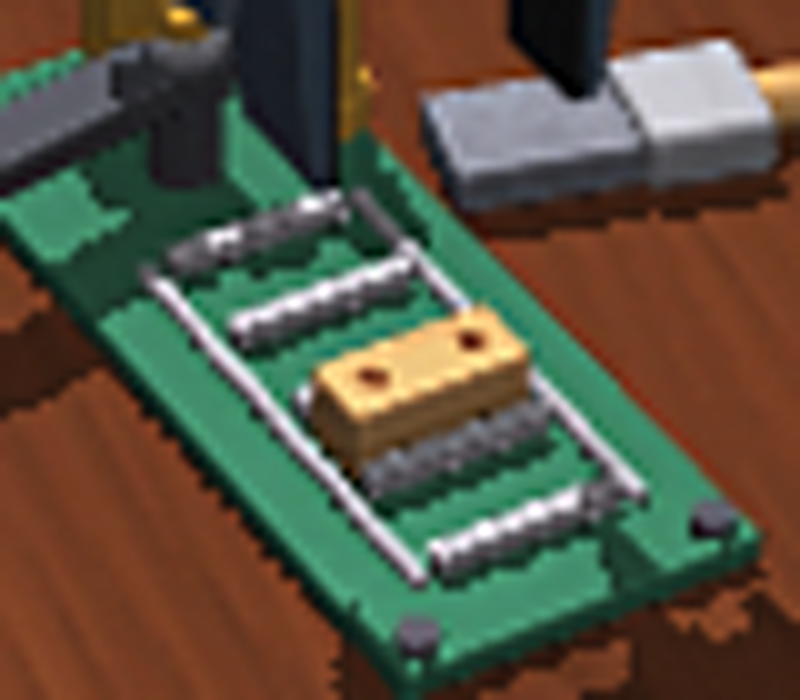

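Call:
send_rows(commands=[[[-15, -33, 0], 0.03], [[-30, -66, 0], 0.06], [[-45, -99, 0], 0.09], [[-60, -132, 0], 0.12], [[-75, -165, 0], 0.15], [[-90, -198, 0], 0.18], [[-105, -231, 0], 0.21], [[-120, -264, 0], 0.238], [[-135, -297, 0], 0.238], [[-150, -330, 0], 0.238], [[-165, -363, 0], 0.238], [[-180, -395, 0], 0.238], [[-186.9, -409.8, 0], 0.238], [[-186.9, -409.8, 0], 0.238], [[-186.9, -409.8, 0], 0.238], [[-186.9, -409.8, 0], 0.238]], hand=0)

```text
clock: 9.45
tool_pos: [0.4477, -0.3417, 0.1114]
tcp_rot: [-0.002, 0.555, 0.832, 0.002]
force: [0.3, 1.1, -0.5]
width: 1.001
```

```bash
python3 look.py 7
```

```text
t 9.45 tcp [ 447.7 -341.7  111.4] jaw 0.394 w 91.1 F [ 0.3  1.1 -0.5]
top [458. 291.] 448.9 -341.5 55.3 24.7 22.3
top [224. 213.] 629.7 199.7 59.0 16.6 1.0
top [283. 210.] 637.1 63.8 54.8 25.5 9.0
side [322. 374.] 450.1 -342.7 54.9 24.8 22.4
```

View pics/side7.png

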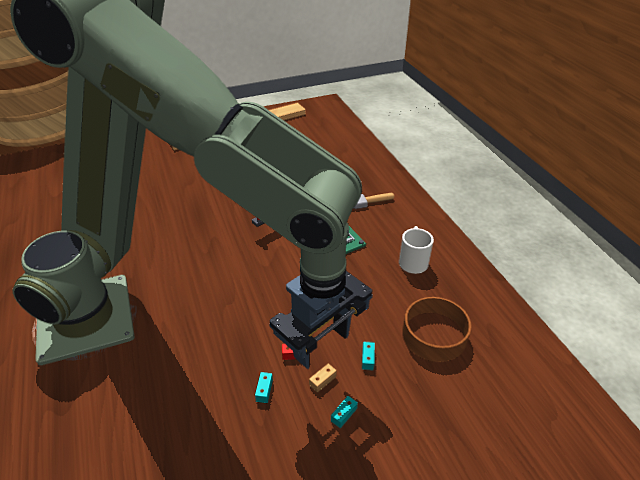

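Call:
send_rows(commands=[[[2, -1, -30], 0], [[2, -1, -60], 0], [[2, -1, -82], 0], [[2, -1, -97], 0], [[2, -1, -99], 0], [[2, -1, -99], 0], [[2, -1, -99], 0], [[2, -1, -99], 0]])

```text
clock: 10.22
tool_pos: [0.4513, -0.3428, 0.0143]
tcp_rot: [-0.001, 0.554, 0.833, 0.002]
force: [-0.4, -0.8, 0.5]
width: 1.0
```

Call:
send_rows(commands=[[[0, 0, 0], 0], [[0, 0, 0], 0], [[0, 0, 0], 0], [[0, 0, 0], 0], [[0, 0, 0], 0], [[0, 0, 0], 0], [[0, 0, 0], 0], [[0, 0, 0], 0]], hand=0.6, grip_force=35)

```text
clock: 10.88
tool_pos: [0.4513, -0.3428, 0.0143]
tcp_rot: [-0.001, 0.554, 0.833, 0.002]
force: [-0.7, 0.3, 0.5]
width: 0.59
```

```bash
python3 look.py 8
```

```text
t 10.8833 tcp [ 451.3 -342.8   14.3] jaw 0.396 w 53.7 F [-0.7  0.3  0.5]
top [224. 213.] 629.7 199.7 59.0 16.6 1.0
top [283. 210.] 636.9 63.7 55.2 25.5 9.0
side [327. 374.] 454.0 -344.9 47.3 17.7 24.3
```

Call:
send_rows(commands=[[[0, 0, 30], 0], [[0, 0, 60], 0], [[0, 0, 90], 0], [[15, 30, 90], 0], [[30, 60, 90], -0.05], [[45, 90, 90], -0.1], [[60, 120, 90], -0.15], [[75, 150, 90], -0.2], [[90, 180, 90], -0.238], [[105, 210, 90], -0.238], [[120, 240, 90], -0.238], [[135, 270, 90], -0.238], [[150, 300, 90], -0.238], [[165, 330, 90], -0.238], [[180, 355, 90], -0.238], [[189.7, 373.6, 90], -0.238], [[189.7, 373.6, 90], -0.238], [[189.7, 373.6, 90], -0.238], [[189.7, 373.6, 90], -0.238], [[189.7, 373.6, 90], -0.238]])

```text
clock: 12.65
tool_pos: [0.6403, 0.0297, 0.1041]
tcp_rot: [-0.001, 0.649, 0.761, 0.002]
force: [-0.4, 0.1, 0.1]
width: 0.588
```

```bash
python3 look.py 9; python3 -c "
from h import *;crop('side9','c11',(270,160,370,250),8)
im=cv2.imread('pics/side9.png')
for z in(.1137,.034):
 for b in beech('side',im,z): print(b)"
```

```text
t 12.65 tcp [640.3  29.7 104.1] jaw 0.157 w 53.5 F [-0.4  0.1  0.1]
top [224. 213.] 629.7 199.7 59.0 16.6 1.0
side [332. 226.] 640.0 75.9 54.2 24.7 9.2
side [341. 209.] 687.4 134.5 55.0 28.4 10.2
(array([332., 226.]), 598.206787109375, -22.437274932861328, 48.591651916503906, 22.181821823120117, 9.214059829711914)
(array([341., 209.]), 640.7152099609375, 30.105466842651367, 49.337181091308594, 25.445463180541992, 10.210738182067871)
(array([379., 196.]), 756.8604125976562, 42.33448028564453, 75.63646697998047, 20.05205726623535, -5.6051788330078125)
(array([239., 122.]), 519.0084228515625, 550.8302001953125, 454.02191162109375, 101.53002166748047, 8.528663635253906)
(array([332., 226.]), 635.3614501953125, 64.9608154296875, 53.54460906982422, 24.442806243896484, 9.2140531539917)
(array([341., 209.]), 682.2030029296875, 122.8592529296875, 54.366111755371094, 28.039119720458984, 10.210738182067871)
(array([379., 196.]), 810.1868286132812, 136.33474731445312, 83.34611511230469, 22.095964431762695, -5.605186462402344)
(array([239., 122.]), 548.090576171875, 696.6613159179688, 500.3003845214844, 111.87889862060547, 8.52867603302002)
```

View pics/c11.png

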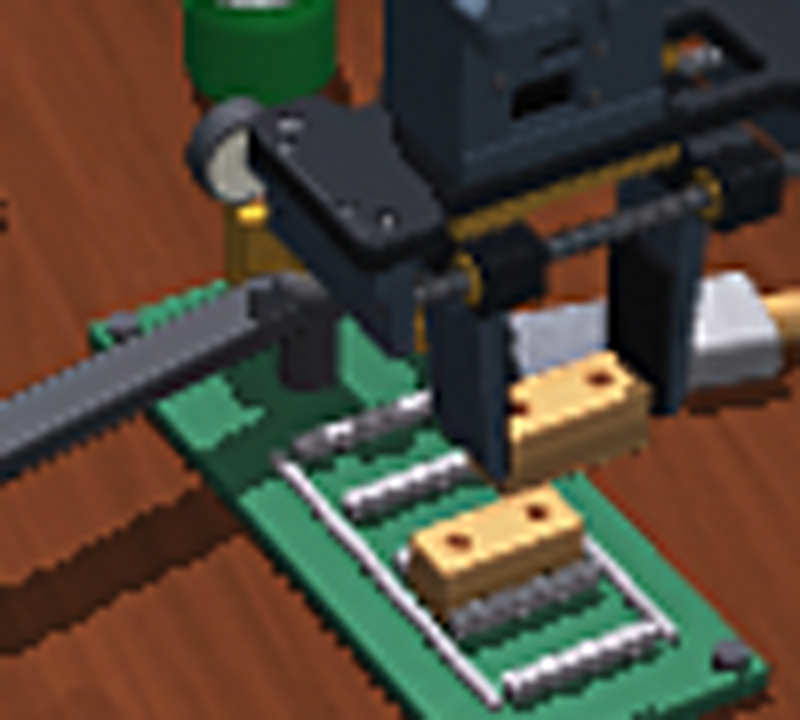

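Call:
send_rows(commands=[[[0.6, 1.7, -25], 0], [[0.6, 1.7, -50], 0], [[0.6, 1.7, -62], 0], [[0.6, 1.7, -67], 0], [[0.6, 1.7, -72], 0], [[0.6, 1.7, -76], 0], [[0.6, 1.7, -79], 0], [[0.6, 1.7, -81], 0], [[0.6, 1.7, -81], 0], [[0.6, 1.7, -81], 0]])

```text
clock: 13.58
tool_pos: [0.6417, 0.0313, 0.0244]
tcp_rot: [0.0, 0.649, 0.76, 0.003]
force: [-0.4, 0.7, 2.2]
width: 0.587
```

Call:
send_rows(commands=[[[0, 0, -1], 0], [[0, 0, -1], 0], [[0, 0, -1], 0], [[0, 0, -1], 0], [[0, 0, -1], 0], [[0, 0, -1], 0], [[0, 0, 10], 0], [[0, 0, 30], 0], [[0, 0, 60], 0], [[0, 0, 90], 0], [[0, 0, 120], 0], [[0, 0, 120], 0]], hand=0.25)

```text
clock: 14.58
tool_pos: [0.6457, 0.0315, 0.1523]
tcp_rot: [0.005, 0.649, 0.76, 0.007]
force: [1.1, 0.0, 0.1]
width: 0.751
```

```bash
python3 look.py 10; python3 -c "
from h import *;crop('side10','c12',(270,160,370,250),8)
im=cv2.imread('pics/side10.png')
for z in(.034,):
 for b in beech('side',im,z): print(b)"
```

```text
t 14.5833 tcp [645.7  31.5 152.3] jaw 0.157 w 68.3 F [1.1 0.  0.1]
top [224. 213.] 629.7 199.7 59.0 16.6 1.0
top [246. 126.] 840.1 153.3 47.3 20.5 -6.4
side [335. 229.] 642.6 59.1 58.9 54.2 -81.1
(array([335., 229.]), 637.9295654296875, 48.35676956176758, 58.23773956298828, 53.5323486328125, -81.09906196594238)
(array([379., 196.]), 810.2227783203125, 136.70147705078125, 83.34611511230469, 21.359010696411133, -5.605186462402344)
(array([239., 122.]), 545.156005859375, 707.1061401367188, 498.68096923828125, 110.59408569335938, 5.692216396331787)
```

View pics/c12.png

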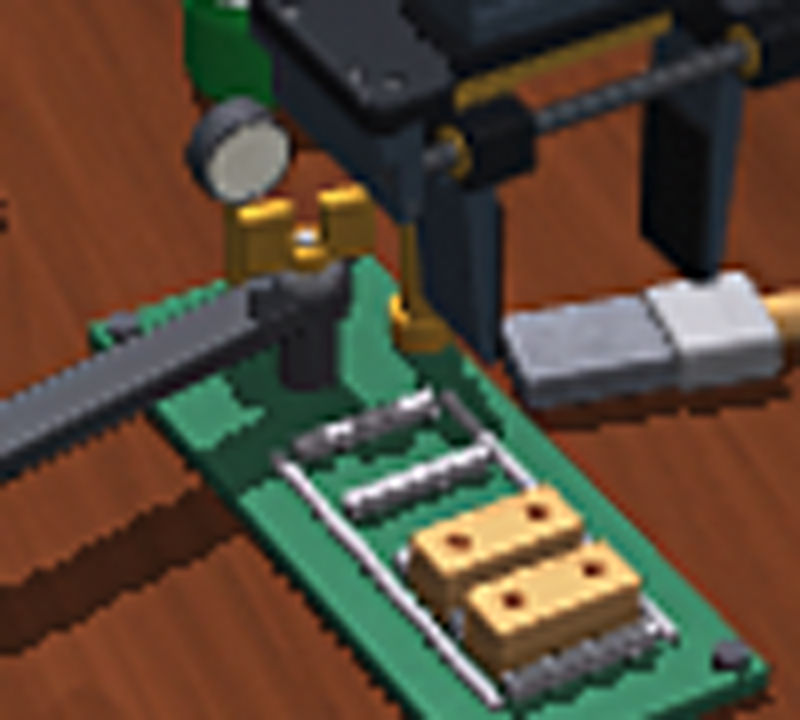

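```bash
python3 - <<'E'
from h import *
uv={}
for n in('side','top'):
    im=cv2.imread(f'pics/{n}0.png'); h=cv2.cvtColor(im,cv2.COLOR_BGR2HSV)
    m=(((h[...,0]<6)|(h[...,0]>174))&(h[...,1]>150)&(h[...,2]>110)).astype(np.uint8)
    for c in cv2.findContours(m,0,1)[0]:
        if cv2.contourArea(c)>8:print(n,cv2.boundingRect(c),cv2.contourArea(c),c.reshape(-1,2).mean(0))
O=np.array([632.7,83.0]);a=np.radians(9.08); ex=np.array([np.cos(a),np.sin(a)]);ey=np.array([-ex[1],ex[0]])
print('post',O+110*ey)
# red knob top ball: side (259.0,209.5), top (247.6,286.7)
# brass nut in top
im=cv2.imread('pics/top0.png'); h=cv2.cvtColor(im,cv2.COLOR_BGR2HSV)
m=((h[...,0]>12)&(h[...,0]<28)&(h[...,1]>150)&(h[...,2]>130)).astype(np.uint8)
for c in cv2.findContours(m,0,1)[0]:
    if cv2.contourArea(c)>8 and cv2.boundingRect(c)[0]<330:
        P=toplane('top',c.reshape(-1,2),.085)[:,:2]*1000
        print(cv2.boundingRect(c),[np.round(q,1) for q in cv2.minAreaRect(P.astype(np.float32))])
E
```

```text
side (282, 343, 26, 11) 215.0 [294.5        347.51515152]
side (256, 207, 5, 4) 10.5 [258.18181818 208.36363636]
top (416, 292, 18, 25) 275.0 [424.12121212 303.96969697]
top (244, 284, 7, 6) 18.5 [246.93333333 286.6       ]
post [615.34052763 191.62158496]
```

```bash
python3 - <<'E'
from h import *
O=np.array([.6327,.083]);a=np.radians(9.08); ex=np.array([np.cos(a),np.sin(a)]);ey=np.array([-ex[1],ex[0]])
p=O+.11*ey
P=toplane('top',[[247,286.7]],.088)[0];print('knob',P, 'tri',tri([258.2,208.8],[247,286.7]))
v=P[:2]-p; print('r',np.linalg.norm(v),'angle',np.arctan2(-v@ex,-v@ey))
for b in(1.3,1.4,1.5):
    k=p-.165*(np.cos(b)*ey+np.sin(b)*ex);print(b,k)
crop('top0','c13',(200,180,270,240),11); crop('side10','c14',(280,170,350,220),11)
print(proj('top',[[*p,.075],[*p,.085]]),proj('side',[[*p,.075],[*p,.085]]))
E
```

```text
knob [0.46032747 0.1352754  0.088     ] tri (array([0.460015  , 0.13536184, 0.08799249]), np.float64(0.0006467190886847189))
r 0.16493617153543777 angle 1.3806277397265034
1.3 [0.46531116 0.12294707]
1.4 [0.45920467 0.1382681 ]
1.5 [0.45465824 0.15412222]
[[223.55903087 216.82642685]
 [222.67758539 216.27189166]] [[307.75687932 188.07970727]
 [307.7120582  185.08919093]]
```

View pics/c13.png

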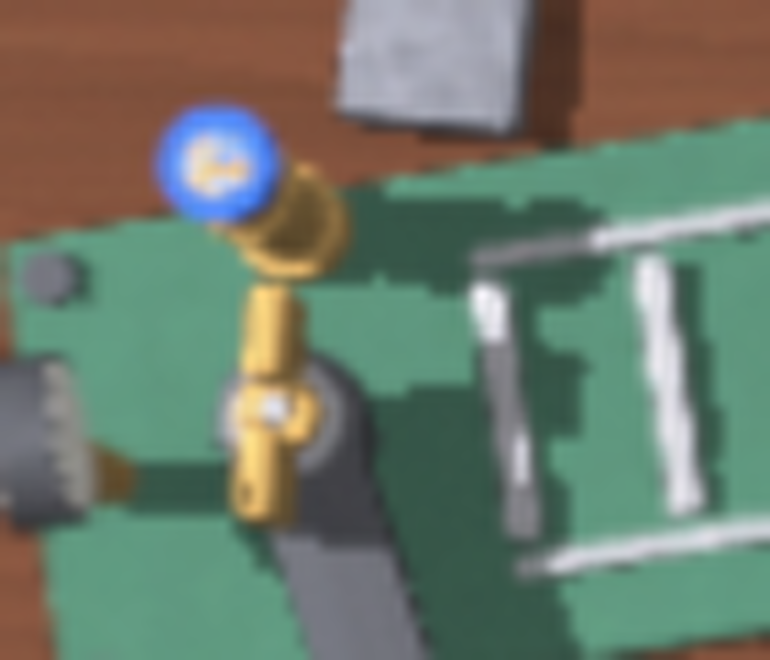

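View pics/c14.png

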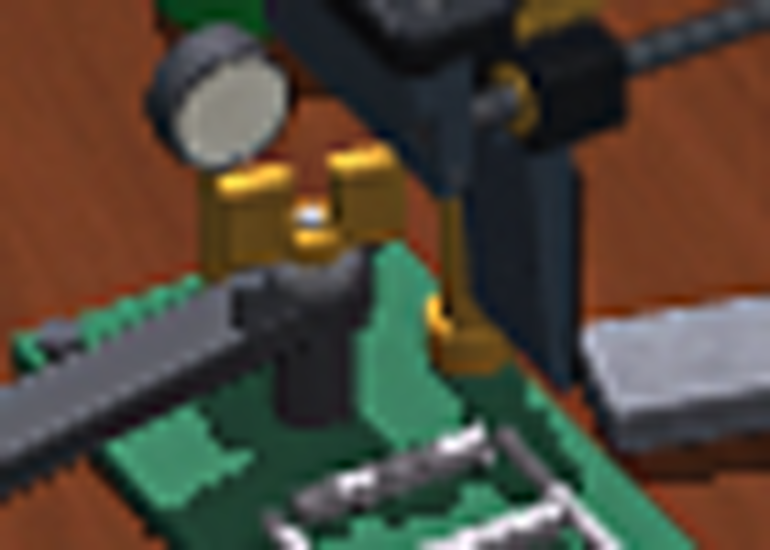

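Call:
send_rows(commands=[[[-15, 9, 0], -0.12], [[-31, 17, 0], -0.24], [[-46, 26, 0], -0.36], [[-62, 35, 0], -0.48], [[-77, 43, 0], -0.6], [[-93, 52, 0], -0.72], [[-108, 61, 0], -0.84], [[-124, 69, 0], -0.96], [[-139, 78, 0], -1.08], [[-155, 87, 0], -1.2], [[-170, 95, 0], -1.32], [[-185.5, 103.8, 0], -1.38], [[-185.5, 103.8, 0], -1.38], [[-185.5, 103.8, 0], -1.38], [[-185.5, 103.8, 0], -1.38], [[-185.5, 103.8, 0], -1.38]], hand=0.4)

```text
clock: 16.02
tool_pos: [0.4578, 0.1348, 0.1464]
tcp_rot: [0.004, 0.985, 0.173, 0.002]
force: [-0.0, 0.8, 0.0]
width: 0.597
```

```bash
python3 look.py 11; python3 - <<'E'
from h import *
crop('side11','c15',(220,140,380,270),5)
uv={}
for n,b in(('side',(230,190,290,230)),('top',(220,250,280,300))):
    im=cv2.imread(f'pics/{n}11.png'); h=cv2.cvtColor(im,cv2.COLOR_BGR2HSV)
    m=(((h[...,0]<6)|(h[...,0]>174))&(h[...,1]>150)&(h[...,2]>110)).astype(np.uint8)
    for c in cv2.findContours(m,0,1)[0]:
        if cv2.contourArea(c)>3:print(n,cv2.boundingRect(c),c.reshape(-1,2).mean(0))
E
```

```text
t 16.0167 tcp [457.8 134.8 146.4] jaw -1.223 w 54.4 F [-0.   0.8  0. ]
top [224. 213.] 629.7 199.7 59.0 16.6 1.0
top [283. 210.] 636.7 63.6 54.7 25.6 9.7
top [297. 208.] 642.5 30.3 54.3 25.4 9.0
side [335. 229.] 642.7 59.2 58.5 54.2 -80.8
side (282, 343, 26, 11) [294.72307692 347.86153846]
side (256, 207, 6, 4) [258.27272727 208.36363636]
top (418, 292, 16, 25) [425.08064516 303.96774194]
```

View pics/c15.png

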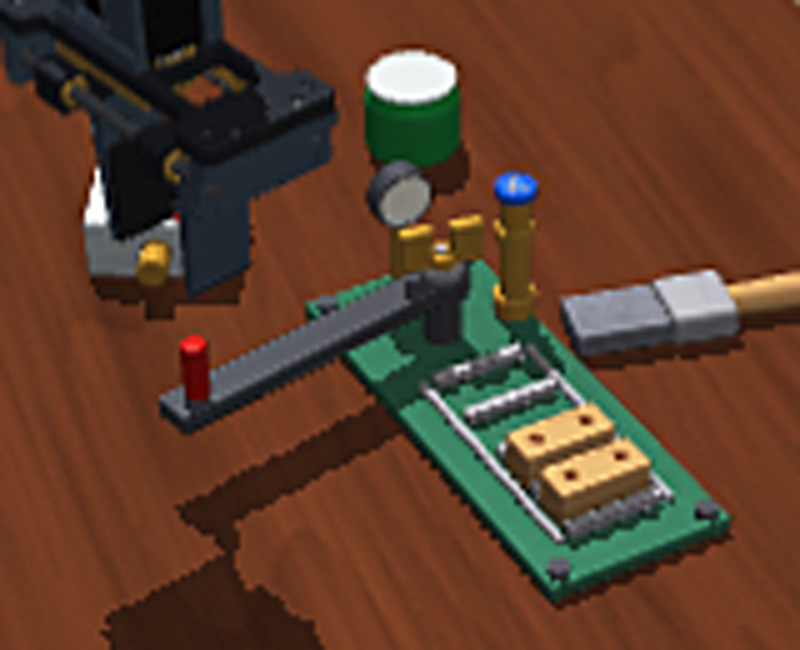

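Both blocks stay seated, and the knob hasn't moved (side pixel 258,208). Next I'll lower onto the knob, then grip it.

Call:
send_rows(commands=[[[2.4, 0.5, -30], 0], [[2.4, 0.5, -60], 0], [[2.4, 0.5, -78], 0], [[2.4, 0.5, -84], 0], [[2.4, 0.5, -84], 0], [[2.4, 0.5, -84], 0], [[2.4, 0.5, -84], 0]])

```text
clock: 16.7
tool_pos: [0.4614, 0.1355, 0.0637]
tcp_rot: [0.004, 0.985, 0.173, 0.003]
force: [-0.3, -1.4, 1.6]
width: 0.601
```

Call:
send_rows(commands=[[[0, 0, 0], 0], [[0, 0, 0], 0], [[0, 0, 0], 0], [[0, 0, 0], 0], [[0, 0, 0], 0], [[0, 0, 0], 0], [[0, 0, 0], 0], [[0, 0, 0], 0]], hand=0.9, grip_force=12)

```text
clock: 17.37
tool_pos: [0.4613, 0.1355, 0.0636]
tcp_rot: [0.004, 0.985, 0.173, 0.003]
force: [-0.5, 0.6, -0.0]
width: 0.148
```

```bash
python3 look.py 12; python3 - <<'E'
from h import *
crop('side12','c16',(220,140,380,270),5)
s=read_state()['tool_pos'][:2]*1000
O=np.array([632.7,83.0]);a=np.radians(9.08); ex=np.array([np.cos(a),np.sin(a)]);ey=np.array([-ex[1],ex[0]])
p=O+110*ey; v=s-p; r=np.linalg.norm(v); print('r',r,'ang',np.arctan2(-v@ex,-v@ey))
for i in range(1,21):
    t=1.385*i/20; q=p+R.from_euler('z',t).as_matrix()[:2,:2]@v-s
    print(np.round(q,1).tolist(),round(t,3))
E
```

```text
t 17.3667 tcp [461.3 135.5  63.6] jaw -1.223 w 13.5 F [-0.5  0.6 -0. ]
top [224. 213.] 629.7 199.7 59.0 16.6 1.0
top [283. 210.] 636.7 63.7 54.8 25.5 9.0
top [297. 208.] 642.4 30.5 54.3 25.5 9.5
side [335. 229.] 642.7 59.2 58.5 54.2 -80.8
r 163.90344376336913 ang 1.3799728120187704
[4.3, -10.5] 0.069
[9.2, -20.7] 0.139
[14.9, -30.6] 0.208
[21.2, -40.0] 0.277
[28.2, -48.9] 0.346
[35.7, -57.4] 0.416
[43.9, -65.3] 0.485
[52.5, -72.6] 0.554
[61.7, -79.3] 0.623
[71.3, -85.4] 0.693
[81.3, -90.8] 0.762
[91.6, -95.5] 0.831
[102.3, -99.4] 0.9
[113.1, -102.6] 0.97
[124.2, -105.1] 1.039
[135.4, -106.8] 1.108
[146.8, -107.6] 1.177
[158.1, -107.8] 1.246
[169.4, -107.1] 1.316
[180.7, -105.6] 1.385
```

View pics/c16.png

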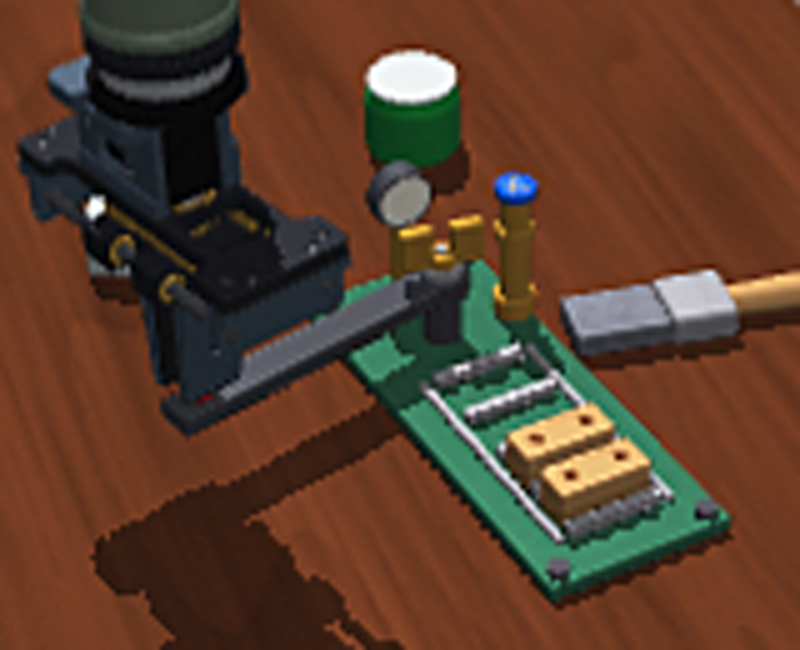

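Call:
send_rows(commands=[[[4.3, -10.5, 0], 0.069], [[9.2, -20.7, 0], 0.139], [[14.9, -30.6, 0], 0.208], [[21.2, -40, 0], 0.277], [[28.2, -48.9, 0], 0.346], [[35.7, -57.4, 0], 0.416], [[43.9, -65.3, 0], 0.485], [[52.5, -72.6, 0], 0.554], [[61.7, -79.3, 0], 0.623], [[71.3, -85.4, 0], 0.693], [[81.3, -90.8, 0], 0.762], [[91.6, -95.5, 0], 0.831], [[102.3, -99.4, 0], 0.9], [[113.1, -102.6, 0], 0.97], [[124.2, -105.1, 0], 1.039], [[135.4, -106.8, 0], 1.108], [[146.8, -107.6, 0], 1.177], [[158.1, -107.8, 0], 1.246], [[158.1, -107.8, 0], 1.246], [[158.1, -107.8, 0], 1.246]])

```text
clock: 19.13
tool_pos: [0.6195, 0.0271, 0.0634]
tcp_rot: [0.002, 0.7, 0.715, 0.004]
force: [0.5, -3.0, 1.7]
width: 0.146
```

```bash
python3 look.py 13; python3 - <<'E'
from h import *
crop('side13','c17',(220,140,380,270),5)
s=read_state()['tool_pos'][:2]*1000
O=np.array([632.7,83.0]);a=np.radians(9.08); ex=np.array([np.cos(a),np.sin(a)]);ey=np.array([-ex[1],ex[0]])
p=O+110*ey; v=s-p; r=np.linalg.norm(v); b=np.arctan2(-v@ex,-v@ey);print('r',r,'ang',b)
for t in(.05,.1,b,b+.01,b+.02):
    q=p+R.from_euler('z',t).as_matrix()[:2,:2]@v-s
    print(np.round(q,1).tolist(),round(t,3))
E
```

```text
t 19.1333 tcp [619.5  27.1  63.4] jaw 0.021 w 13.3 F [ 0.5 -3.   1.7]
top [224. 213.] 629.7 199.7 59.0 16.6 1.0
side [342. 231.] 653.0 50.9 40.1 33.2 -79.7
side [381. 196.] 821.5 147.7 75.0 22.4 -5.6
r 164.53585412979444 ang 0.13710986499726582
[8.2, 0.4] 0.05
[16.4, 1.2] 0.1
[22.5, 2.0] 0.137
[24.1, 2.3] 0.147
[25.7, 2.6] 0.157
```

View pics/c17.png

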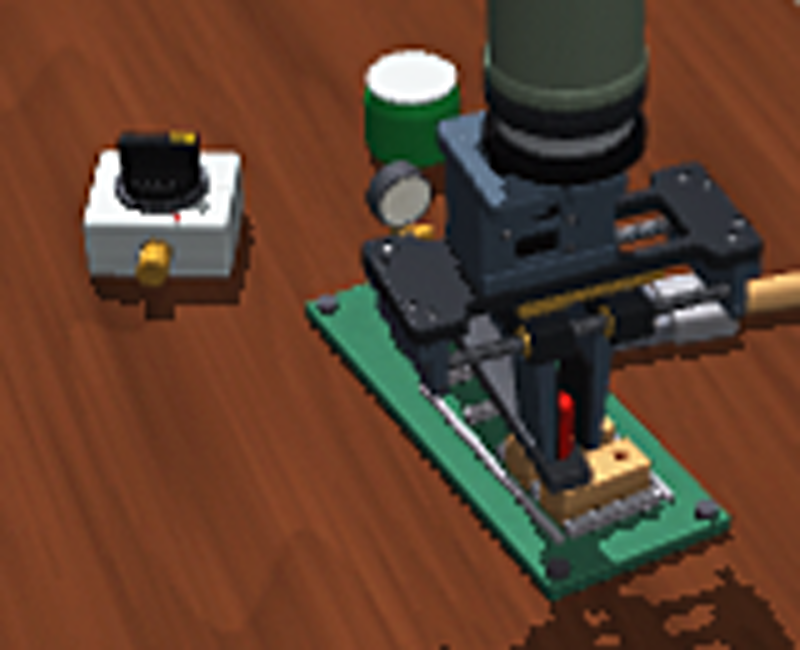

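Working. I'll push on to the stop, with a little extra.

Call:
send_rows(commands=[[[8.2, 0.4, 0], 0.05], [[16.4, 1.2, 0], 0.1], [[22.5, 2, 0], 0.137], [[24, 2.3, 0], 0.137], [[25.5, 2.6, 0], 0.137], [[25.5, 2.6, 0], 0.137], [[25.5, 2.6, 0], 0.137]])

```text
clock: 19.82
tool_pos: [0.6436, 0.0293, 0.0635]
tcp_rot: [0.001, 0.649, 0.761, 0.004]
force: [-0.0, -4.0, 0.0]
width: 0.147
```

Call:
send_rows(commands=[[[1.5, 0.3, 0], 0], [[3, 0.6, 0], 0], [[3, 0.6, 0], 0]])

```text
clock: 20.07
tool_pos: [0.6457, 0.0296, 0.0633]
tcp_rot: [0.001, 0.649, 0.761, 0.003]
force: [-3.0, -4.0, 1.5]
width: 0.154
```

```bash
python3 look.py 14; python3 - <<'E'
from h import *
crop('side14','c18',(220,140,380,270),5)
s=read_state()['tool_pos'][:2]*1000
O=np.array([632.7,83.0]);a=np.radians(9.08); ex=np.array([np.cos(a),np.sin(a)]);ey=np.array([-ex[1],ex[0]])
p=O+110*ey; v=s-p; r=np.linalg.norm(v); b=np.arctan2(-v@ex,-v@ey);print('r',r,'ang',b)
E
```

```text
t 20.0667 tcp [645.7  29.6  63.3] jaw 0.158 w 14.0 F [-3.  -4.   1.5]
top [224. 213.] 629.7 199.7 59.0 16.6 1.0
side [330. 231.] 626.7 57.4 57.9 22.1 -81.2
r 164.77418607810816 ang -0.026874235656753596
```

View pics/c18.png

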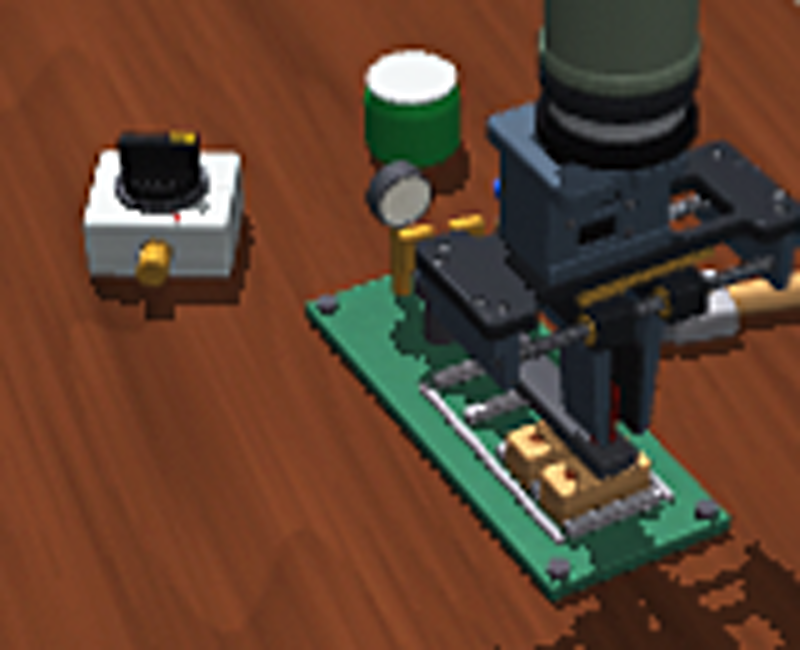

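Call:
send_rows(commands=[[[0, 0, 0], 0], [[0, 0, 0], 0], [[0, 0, 0], 0], [[0, 0, 0], 0], [[0, 0, 30], 0], [[0, 0, 60], 0], [[0, 0, 90], 0], [[0, 0, 100], 0], [[0, 0, 100], 0], [[0, 0, 100], 0]], hand=0.6)

```text
clock: 21.0
tool_pos: [0.6456, 0.0299, 0.163]
tcp_rot: [0.001, 0.649, 0.761, 0.003]
force: [-1.2, 0.3, -0.4]
width: 0.402
```

```bash
python3 look.py 15; python3 - <<'E'
from h import *
crop('side15','c19',(250,150,360,250),7);crop('top15','c20',(190,170,340,260),5)
for n in('side','top'):
    im=cv2.imread(f'pics/{n}15.png'); h=cv2.cvtColor(im,cv2.COLOR_BGR2HSV)
    m=(((h[...,0]<6)|(h[...,0]>174))&(h[...,1]>150)&(h[...,2]>80)).astype(np.uint8)
    for c in cv2.findContours(m,0,1)[0]:
        if cv2.contourArea(c)>3:print(n,cv2.boundingRect(c),c.reshape(-1,2).mean(0))
E
```

```text
t 21.0 tcp [645.6  29.9 163. ] jaw 0.158 w 36.6 F [-1.2  0.3 -0.4]
top [224. 213.] 629.7 199.7 59.0 16.6 1.0
top [246. 123.] 846.2 152.7 35.0 20.5 -6.9
side [330. 232.] 625.7 56.6 59.0 17.9 -78.3
side (282, 343, 26, 17) [294.65822785 350.7721519 ]
side (338, 216, 5, 13) [340.34375 221.59375]
top (416, 292, 18, 25) [424.24242424 303.98484848]
```

View pics/c19.png

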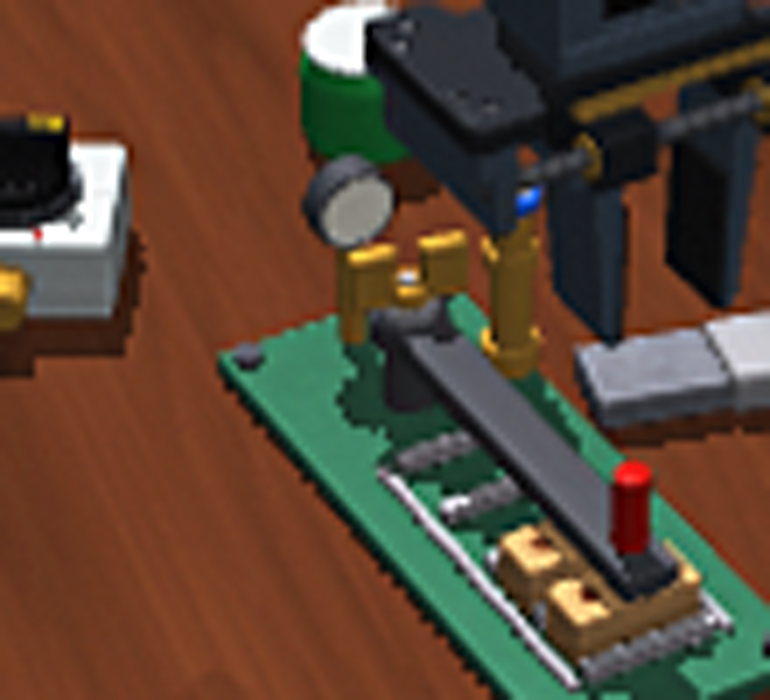

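View pics/c20.png

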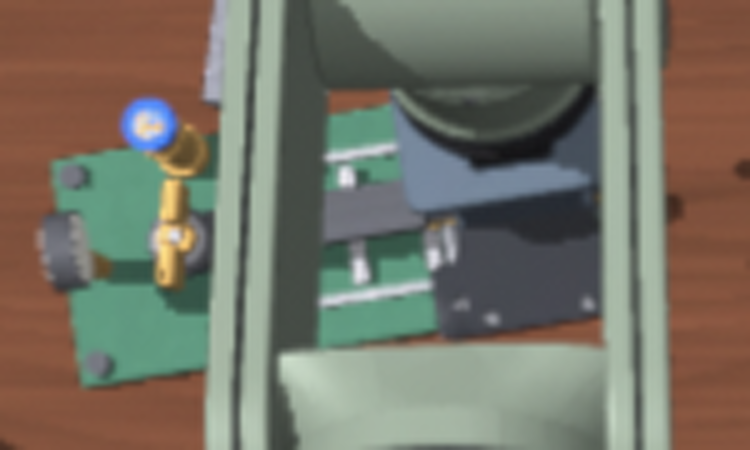

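```bash
python3 - <<'E'
from h import *
print('knob',toplane('side',[[340.1,218]],.087)[0][:2]*1000,'expected 641.4 28.7 at 0')
crop('top15','c21',(212,196,240,236),20); crop('side15','c22',(296,178,322,202),30)
for n in('side','top'):
    im=cv2.imread(f'pics/{n}15.png'); h=cv2.cvtColor(im,cv2.COLOR_BGR2HSV)
    m=((h[...,0]>14)&(h[...,0]<30)&(h[...,1]>130)&(h[...,2]>(190 if n=='top' else 170))).astype(np.uint8)
    for c in cv2.findContours(m,0,1)[0]:
        x,y,w,hh=cv2.boundingRect(c)
        if 215<x<320 and 180<y<230:
            P=toplane(n,c.reshape(-1,2),.084)[:,:2]*1000
            print(n,(x,y,w,hh),P.mean(0).round(1),[np.round(q,1) for q in cv2.minAreaRect(P.astype(np.float32))])
E
```

```text
knob [641.56003499  27.16967349] expected 641.4 28.7 at 0
side (319, 197, 2, 3) [623.7 126.4] [array([624.8, 126.9]), array([8.8, 2.6]), np.float64(69.0)]
side (307, 191, 3, 1) [607.2 167.1] [array([607.2, 167.1]), array([0. , 5.4]), np.float64(69.0)]
side (248, 189, 5, 4) [462.6 225.8] [array([462.1, 225.3]), array([14.6, 10.8]), np.float64(74.6)]
side (309, 188, 1, 1) [614.4 179. ] [array([614.4, 179. ]), array([0., 0.]), np.float64(0.0)]
side (307, 188, 1, 1) [609.4 180.9] [array([609.4, 180.9]), array([0., 0.]), np.float64(0.0)]
side (300, 185, 6, 3) [602.  194.6] [array([602. , 194.6]), array([14.2,  6.5]), np.float64(2.3)]
side (319, 184, 2, 3) [645.3 182.1] [array([645.3, 181.9]), array([9.7, 1.3]), np.float64(85.1)]
side (310, 183, 6, 3) [630.7 193.6] [array([630.7, 193.6]), array([14.4,  6.5]), np.float64(2.3)]
top (223, 224, 1, 3) [596.  190.8] [array([596. , 190.8]), array([4.4, 0. ]), np.float64(0.9)]
top (224, 220, 1, 3) [604.9 188.7] [array([604.9, 188.7]), array([4.5, 0. ]), np.float64(0.9)]
top (226, 219, 2, 1) [609.3 183.2] [array([609.3, 183.2]), array([2.2, 0. ]), np.float64(-90.2)]
top (224, 213, 1, 1) [622.8 189. ] [array([622.8, 189. ]), array([0., 0.]), np.float64(0.0)]
top (225, 207, 1, 1) [636.2 187. ] [array([636.2, 187. ]), array([0., 0.]), np.float64(0.0)]
top (227, 204, 1, 1) [642.9 182.6] [array([642.9, 182.6]), array([0., 0.]), np.float64(0.0)]
top (224, 203, 1, 1) [645.1 189.4] [array([645.1, 189.4]), array([0., 0.]), np.float64(0.0)]
```

View pics/c21.png

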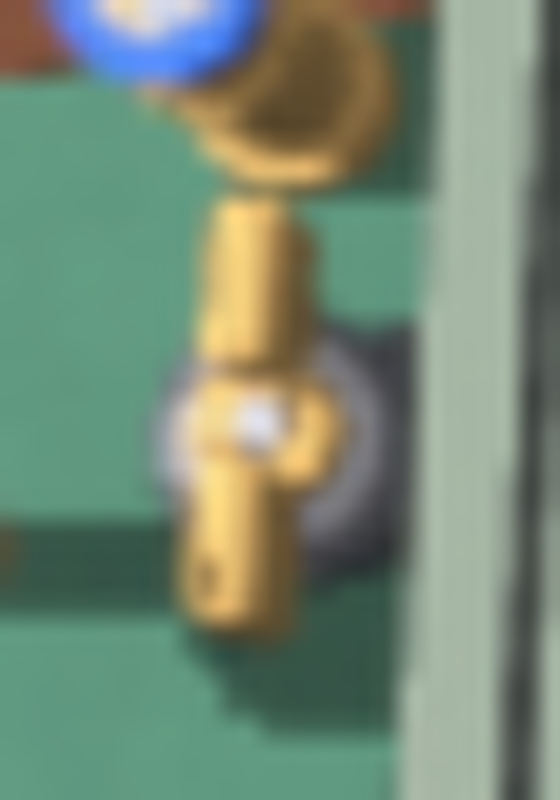

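View pics/c22.png

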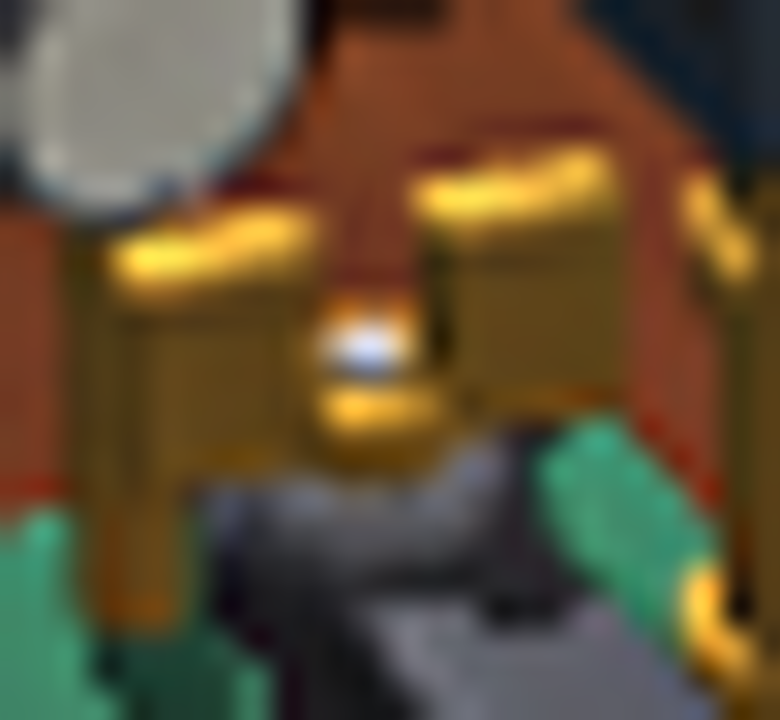

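Call:
send_rows(commands=[[[-3, 15, 0], 0.12], [[-6, 29, 0], 0.24], [[-8, 44, 0], 0.36], [[-11, 59, 0], 0.48], [[-14, 74, 0], 0.6], [[-17, 88, 0], 0.72], [[-19, 103, 0], 0.84], [[-22, 118, 0], 0.96], [[-25, 132, 0], 1.08], [[-28, 147, 0], 1.2], [[-30, 162, 0], 1.32], [[-30, 162, 0], 1.362], [[-30, 162, 0], 1.362], [[-30, 162, 0], 1.362], [[-30, 162, 0], 1.362]], hand=0.74, grip_force=30)

```text
clock: 22.35
tool_pos: [0.6141, 0.1913, 0.1599]
tcp_rot: [-0.003, 0.026, 1.0, 0.0]
force: [0.5, -0.9, -0.0]
width: 0.26
```

```bash
python3 look.py 16; python3 - <<'E'
from h import *
crop('side16','c23',(270,120,370,220),7);crop('top16','c24',(180,170,280,260),7)
E
```

```text
t 22.35 tcp [614.1 191.3 159.9] jaw 1.519 w 23.7 F [ 0.5 -0.9 -0. ]
```

View pics/c23.png

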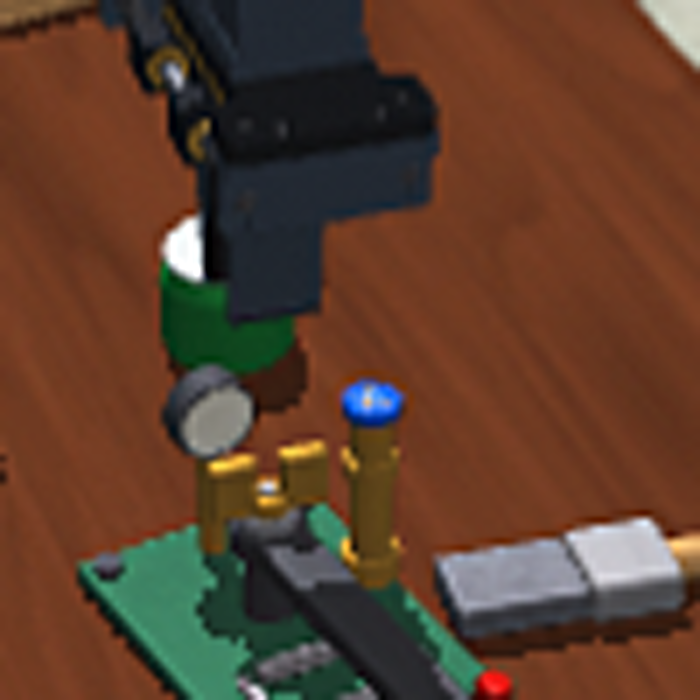

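Call:
send_rows(commands=[[[1.3, 0.5, -30], 0], [[1.3, 0.5, -55], 0], [[1.3, 0.5, -70], 0], [[1.3, 0.5, -80], 0], [[1.3, 0.5, -86], 0], [[1.3, 0.5, -89], 0], [[1.3, 0.5, -89], 0], [[1.3, 0.5, -89], 0]])

```text
clock: 23.12
tool_pos: [0.6164, 0.1918, 0.0725]
tcp_rot: [-0.001, 0.026, 1.0, 0.001]
force: [-0.1, 0.1, 0.1]
width: 0.258
```

```bash
python3 look.py 17; python3 - <<'E'
from h import *
crop('side17','c25',(270,120,370,220),7)
E
```

```text
t 23.1167 tcp [616.4 191.8  72.5] jaw 1.519 w 23.5 F [-0.1  0.1  0.1]
```

View pics/c25.png

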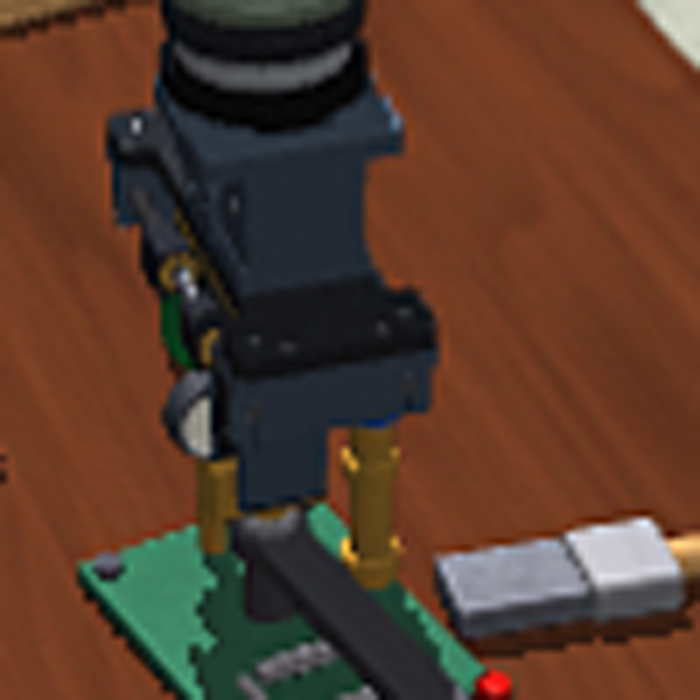

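Call:
send_rows(commands=[[[0, 0, 0], 0], [[0, 0, 0], 0], [[0, 0, 0], 0], [[0, 0, 0], 0], [[0, 0, 0], 0], [[0, 0, 0], 0]], hand=0.95)

```text
clock: 23.72
tool_pos: [0.6168, 0.1922, 0.0733]
tcp_rot: [-0.001, 0.026, 1.0, 0.001]
force: [-1.0, 0.3, 3.8]
width: 0.088
```

Call:
send_rows(commands=[[[0, 0, -0.1], -0.08], [[0, 0, -0.2], -0.16], [[0, 0, -0.3], -0.24], [[0, 0, -0.4], -0.32], [[0, 0, -0.5], -0.4], [[0, 0, -0.7], -0.5], [[0, 0, -0.8], -0.6], [[0, 0, -0.8], -0.6], [[0, 0, -0.8], -0.6]])

```text
clock: 24.47
tool_pos: [0.6167, 0.1921, 0.0725]
tcp_rot: [-0.0, 0.319, 0.948, 0.001]
force: [-0.6, -0.3, 1.5]
width: 0.083
```

```bash
python3 look.py 18; python3 -c "
from h import *
print(read_state()['torque'],read_state()['joint_pos'])
crop('side18','c26',(250,120,370,250),5)"
```

```text
t 24.4667 tcp [616.7 192.1  72.5] jaw 0.921 w 7.6 F [-0.6 -0.3  1.5]
[ 0.08788798 -0.06299009 -0.04615174] [ 0.28292226  0.53881725  1.5838141   0.0026319   1.01808635 -0.63905202]
```

View pics/c26.png

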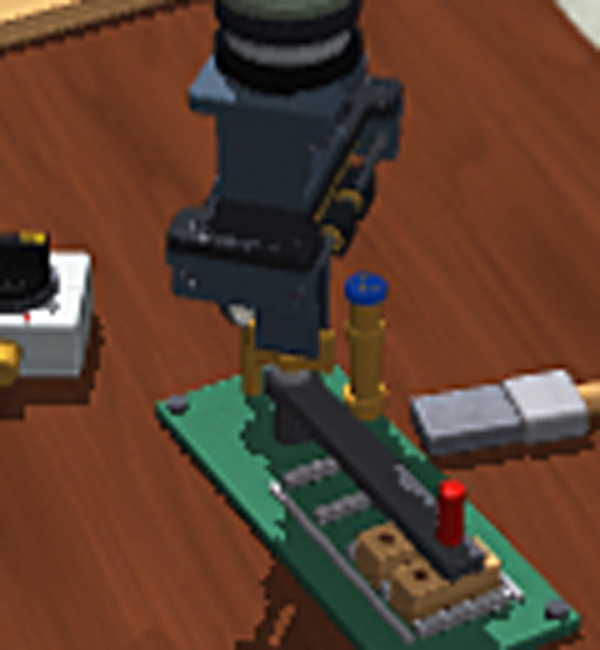

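Call:
send_rows(commands=[[[0, 0, -0.1], -0.1], [[0, 0, -0.3], -0.2], [[0, 0, -0.4], -0.3], [[0, 0, -0.5], -0.4], [[0, 0, -0.7], -0.5], [[0, 0, -0.8], -0.6], [[0, 0, -0.9], -0.7], [[0, 0, -1.1], -0.8], [[0, 0, -1.2], -0.9], [[0, 0, -1.3], -1.0], [[0, 0, -1.5], -1.1], [[0, 0, -1.6], -1.2], [[0, 0, -1.7], -1.3], [[0, 0, -1.9], -1.4], [[0, 0, -2], -1.5], [[0, 0, -2.1], -1.6], [[0, 0, -2.3], -1.7], [[0, 0, -2.4], -1.8], [[0, 0, -2.4], -1.8], [[0, 0, -2.4], -1.8]])

```text
clock: 26.23
tool_pos: [0.6164, 0.192, 0.0701]
tcp_rot: [0.001, 0.94, 0.34, 0.001]
force: [-1.6, 0.3, 2.4]
width: 0.084
```

```bash
python3 look.py 19; python3 -c "
from h import *
print(read_state()['torque'],read_state()['joint_pos'])
crop('side19','c27',(250,120,370,250),5)"
```

```text
t 26.2333 tcp [616.4 192.   70.1] jaw -0.876 w 7.6 F [-1.6  0.3  2.4]
[ 0.04512897  0.34378197 -0.0548241 ] [ 2.84866291e-01  5.40541934e-01  1.58763618e+00 -1.42931333e-03
  1.01222646e+00  1.16260582e+00]
```

View pics/c27.png

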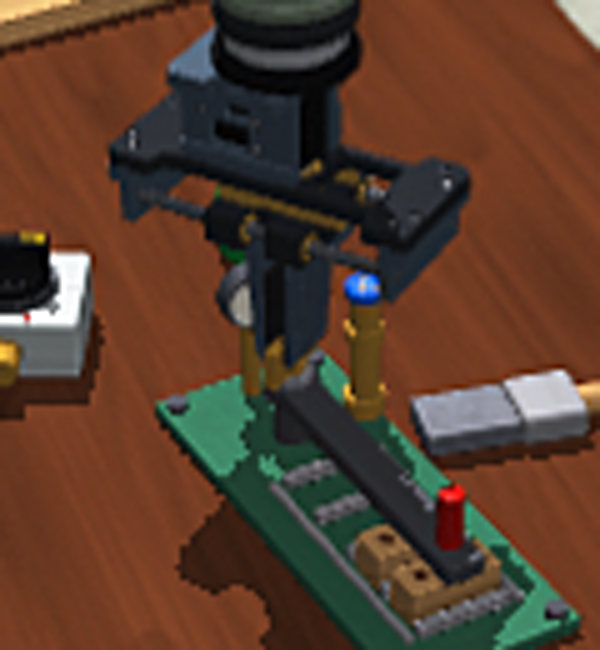

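Call:
send_rows(commands=[[[0, 0, -0.1], -0.1], [[0, 0, -0.3], -0.2], [[0, 0, -0.4], -0.3], [[0, 0, -0.5], -0.4], [[0, 0, -0.7], -0.5], [[0, 0, -0.8], -0.6], [[0, 0, -0.9], -0.7], [[0, 0, -0.9], -0.7], [[0, 0, -0.9], -0.7]])

```text
clock: 27.08
tool_pos: [0.6163, 0.1922, 0.0692]
tcp_rot: [0.001, 1.0, -0.001, 0.0]
force: [-0.6, 0.2, 1.4]
width: 0.086
```

Call:
send_rows(commands=[[[0, 0, 0], 0], [[0, 0, 0], 0], [[0, 0, 0], 0], [[0, 0, 0], 0], [[0, 0, 20], 0], [[0, 0, 40], 0], [[0, 0, 60], 0], [[0, 0, 60], 0]], hand=0.74)

```text
clock: 27.75
tool_pos: [0.6189, 0.1928, 0.1334]
tcp_rot: [-0.0, 1.0, -0.001, 0.004]
force: [1.1, 0.8, -0.0]
width: 0.26
```

```bash
python3 look.py 20; python3 -c "
from h import *
crop('side20','c28',(250,120,370,250),5);crop('top20','c29',(180,170,280,260),7)"
```

```text
t 27.75 tcp [618.9 192.8 133.4] jaw -1.573 w 23.7 F [ 1.1  0.8 -0. ]
```

View pics/c28.png

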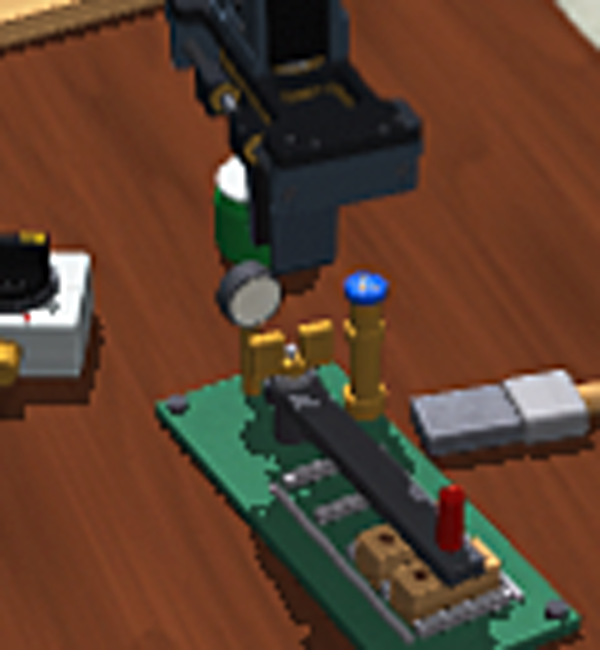

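Call:
send_rows(commands=[[[-2, -0.5, 5], 0.12], [[-2, -0.5, 5], 0.24], [[-2, -0.5, 5], 0.36], [[-2, -0.5, 5], 0.48], [[-2, -0.5, 5], 0.6], [[-2, -0.5, 5], 0.72], [[-2, -0.5, 5], 0.84], [[-2, -0.5, 5], 0.96], [[-2, -0.5, 5], 1.08], [[-2, -0.5, 5], 1.2], [[-2, -0.5, 5], 1.32], [[-2, -0.5, 5], 1.44], [[-2, -0.5, 5], 1.56], [[-2, -0.5, 5], 1.68], [[-2, -0.5, 5], 1.8], [[-2, -0.5, 5], 1.92], [[-2, -0.5, 5], 2.04], [[-2, -0.5, 5], 2.16], [[-2, -0.5, 5], 2.28], [[-2, -0.5, 5], 2.4]])

```text
clock: 29.52
tool_pos: [0.6136, 0.1914, 0.1324]
tcp_rot: [-0.002, 0.361, 0.933, -0.0]
force: [-0.0, -0.5, -0.3]
width: 0.26
```

```bash
python3 look.py 21
```

```text
t 29.5167 tcp [613.6 191.4 132.4] jaw 0.833 w 23.6 F [-0.  -0.5 -0.3]
```

Call:
send_rows(commands=[[[2.5, 0.7, 0], 0.12], [[2.5, 0.7, 0], 0.24], [[2.5, 0.7, 0], 0.36], [[2.5, 0.7, 0], 0.48], [[2.5, 0.7, 0], 0.6], [[2.5, 0.7, 0], 0.72], [[2.5, 0.7, 0], 0.735], [[2.5, 0.7, 0], 0.735], [[2.5, 0.7, -20], 0.735], [[2.5, 0.7, -40], 0.735], [[2.5, 0.7, -55], 0.735], [[2.5, 0.7, -62], 0.735], [[2.5, 0.7, -64], 0.735], [[2.5, 0.7, -64], 0.735], [[2.5, 0.7, -64], 0.735]])

```text
clock: 30.87
tool_pos: [0.6168, 0.1923, 0.0695]
tcp_rot: [-0.001, 0.005, 1.0, -0.001]
force: [0.7, -0.6, -0.2]
width: 0.258
```

Call:
send_rows(commands=[[[0, 0, 0], 0], [[0, 0, 0], 0], [[0, 0, 0], 0], [[0, 0, 0], 0], [[0, 0, 0], 0], [[0, 0, 0], 0]], hand=0.95)

```text
clock: 31.37
tool_pos: [0.6174, 0.1923, 0.0703]
tcp_rot: [-0.0, 0.005, 1.0, -0.001]
force: [-0.6, -1.0, 5.2]
width: 0.086
```

```bash
python3 look.py 22
```

```text
t 31.3667 tcp [617.4 192.3  70.3] jaw 1.561 w 7.8 F [-0.6 -1.   5.2]
```

Call:
send_rows(commands=[[[-0.5, 0, -0.1], -0.1], [[-0.5, 0, -0.3], -0.2], [[-0.5, 0, -0.4], -0.3], [[-0.5, 0, -0.5], -0.4], [[-0.5, 0, -0.7], -0.5], [[-0.5, 0, -0.8], -0.6], [[-0.5, 0, -0.9], -0.7], [[-0.5, 0, -1.1], -0.8], [[-0.5, 0, -1.2], -0.9], [[-0.5, 0, -1.3], -1.0], [[-0.5, 0, -1.5], -1.1], [[-0.5, 0, -1.6], -1.2], [[-0.5, 0, -1.7], -1.3], [[-0.5, 0, -1.9], -1.4], [[-0.5, 0, -2], -1.5], [[-0.5, 0, -2.1], -1.6], [[-0.5, 0, -2.3], -1.7], [[-0.5, 0, -2.4], -1.8], [[-0.5, 0, -2.4], -1.8], [[-0.5, 0, -2.4], -1.8]])

```text
clock: 33.13
tool_pos: [0.6164, 0.1916, 0.068]
tcp_rot: [-0.0, 0.786, 0.619, -0.001]
force: [-1.4, -3.1, 3.6]
width: 0.082
```

```bash
python3 look.py 23; python3 -c "
from h import *
print(read_state()['torque'],read_state()['joint_pos'])
crop('side23','c30',(250,120,370,250),5)"
```

```text
t 33.1333 tcp [616.4 191.6  68. ] jaw -0.237 w 7.5 F [-1.4 -3.1  3.6]
[-0.78950246  0.36250954 -0.05471993] [2.83523811e-01 5.44072504e-01 1.58718664e+00 5.20134858e-05
 1.01253237e+00 5.20836547e-01]
```

View pics/c30.png

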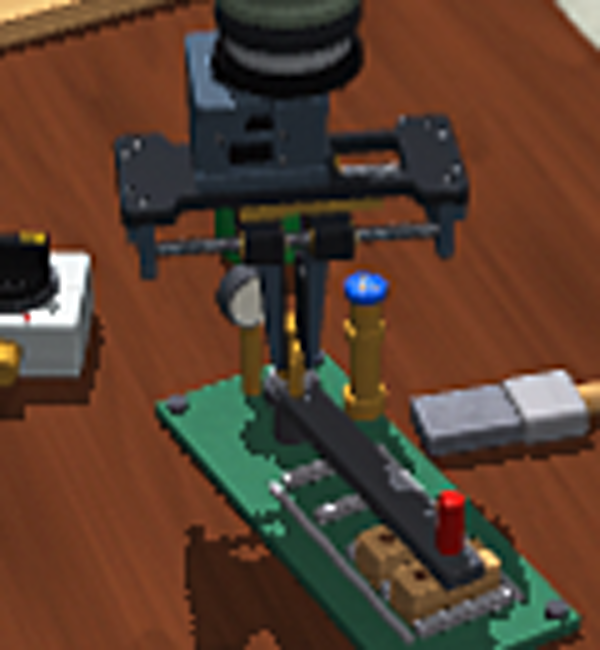

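Call:
send_rows(commands=[[[0, 0.5, -0.3], -0.1], [[0, 0.5, -0.4], -0.2], [[0, 0.5, -0.5], -0.3], [[0, 0.5, -0.7], -0.4], [[0, 0.5, -0.8], -0.5], [[0, 0.5, -0.9], -0.6], [[0, 0.5, -0.9], -0.6], [[0, 0.5, -0.9], -0.6]])

```text
clock: 33.9
tool_pos: [0.616, 0.1919, 0.0672]
tcp_rot: [-0.001, 0.933, 0.36, -0.001]
force: [-2.4, -2.8, 6.3]
width: 0.083
```

```bash
python3 look.py 24; python3 -c "
from h import *
print(read_state()['torque'],read_state()['joint_pos'])"
```

```text
t 33.9 tcp [616.  191.9  67.2] jaw -0.834 w 7.5 F [-2.4 -2.8  6.3]
[-0.63095857  0.43208286 -0.05382877] [2.83557400e-01 5.44644264e-01 1.58843346e+00 1.40760102e-03
 1.01136444e+00 1.11711719e+00]
```

Call:
send_rows(commands=[[[0, 0, -0.6], -0.05], [[0, 0, -0.7], -0.1], [[0, 0, -0.8], -0.15], [[0, 0, -0.9], -0.2], [[0, 0, -1], -0.25], [[0, 0, -1], -0.25]])

```text
clock: 34.5
tool_pos: [0.6158, 0.1921, 0.0668]
tcp_rot: [-0.001, 0.97, 0.242, -0.001]
force: [-2.4, -2.2, 6.6]
width: 0.083
```

```bash
python3 look.py 25; python3 -c "
from h import *
print(read_state()['torque'],read_state()['joint_pos'][5],read_state()['joint_torque'][5])"
```

```text
t 34.5 tcp [615.8 192.1  66.8] jaw -1.083 w 7.6 F [-2.4 -2.2  6.6]
[-0.4842598   0.39676081 -0.09581463] 1.3633376571715028 -0.04700296791270375
```

Call:
send_rows(commands=[[[0, 0, -0.2], -0.05], [[0, 0, -0.3], -0.1], [[0, 0, -0.3], -0.15], [[0, 0, -0.4], -0.2], [[0, 0, -0.4], -0.2]])

```text
clock: 35.02
tool_pos: [0.6158, 0.1921, 0.0668]
tcp_rot: [-0.001, 0.989, 0.147, -0.001]
force: [-1.5, -2.7, 4.9]
width: 0.108
```

```bash
python3 look.py 26; python3 -c "
from h import *
print(read_state()['torque'],read_state()['joint_pos'][5],read_state()['joint_torque'][5])"
```

```text
t 35.0167 tcp [615.8 192.1  66.8] jaw -1.276 w 9.8 F [-1.5 -2.7  4.9]
[-0.38794196  0.34884249  1.06788407] 1.5568685776370608 1.0738936811685562
```

Call:
send_rows(commands=[[[0, 0, 0], 0.04], [[0, 0, 0], 0.08], [[0, 0, 0], 0.1], [[0, 0, 0], 0.1]])

```text
clock: 35.45
tool_pos: [0.6158, 0.1921, 0.0668]
tcp_rot: [-0.0, 0.98, 0.199, -0.001]
force: [-0.4, -1.9, 4.4]
width: 0.081
```

Call:
send_rows(commands=[[[0, 0, 0], 0], [[0, 0, 0], 0], [[0, 0, 0], 0], [[0, 0, 0], 0], [[0, 0, 20], 0], [[0, 0, 50], 0], [[0, 0, 80], 0], [[0, 0, 110], 0], [[0, 0, 110], 0]], hand=0.74)

```text
clock: 36.2
tool_pos: [0.6193, 0.1935, 0.1836]
tcp_rot: [-0.001, 0.98, 0.198, 0.005]
force: [0.4, 0.1, 0.3]
width: 0.261
```

```bash
python3 look.py 27; python3 - <<'E'
from h import *
crop('side27','c31',(250,120,370,250),5);crop('side27','c32',(296,175,326,205),25)
for n in('side',):
    im=cv2.imread(f'pics/{n}27.png'); h=cv2.cvtColor(im,cv2.COLOR_BGR2HSV)
    m=((h[...,0]>14)&(h[...,0]<30)&(h[...,1]>130)&(h[...,2]>150)).astype(np.uint8)
    for c in cv2.findContours(m,0,1)[0]:
        x,y,w,hh=cv2.boundingRect(c)
        if 290<x<320 and 180<y<205:
            P=toplane(n,c.reshape(-1,2),.077)[:,:2]*1000
            print(n,(x,y,w,hh),P.mean(0).round(1),[np.round(q,1) for q in cv2.minAreaRect(P.astype(np.float32))])
E
```

```text
t 36.2 tcp [619.3 193.5 183.6] jaw -1.171 w 23.8 F [0.4 0.1 0.3]
side (319, 197, 2, 3) [627.1 135.1] [array([628.1, 135.6]), array([8.8, 2.7]), np.float64(69.0)]
side (310, 193, 1, 1) [612.3 165.6] [array([612.3, 165.6]), array([0., 0.]), np.float64(0.0)]
side (302, 188, 5, 4) [602.8 186.9] [array([602.4, 187. ]), array([17.4,  6.2]), np.float64(28.1)]
side (319, 184, 2, 3) [648.9 191.2] [array([648.8, 191. ]), array([9.8, 1.3]), np.float64(85.1)]
side (309, 183, 6, 4) [628.7 199.9] [array([629.2, 199.9]), array([17.5,  7.2]), np.float64(20.0)]
```

View pics/c31.png

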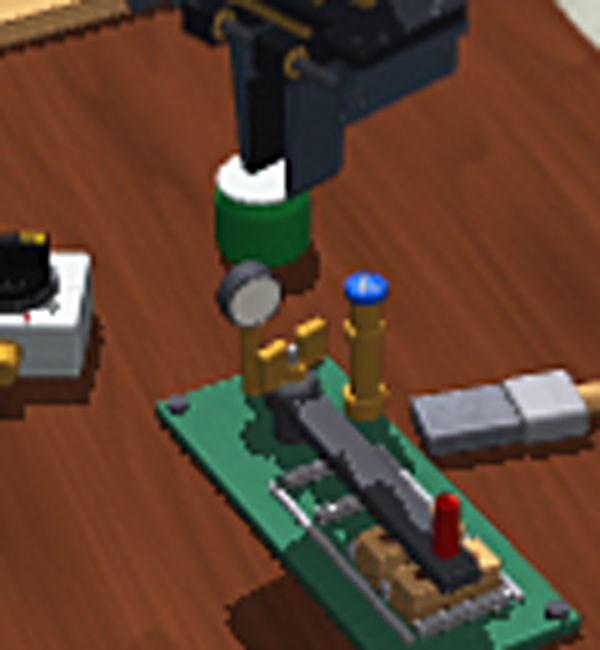

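View pics/c32.png

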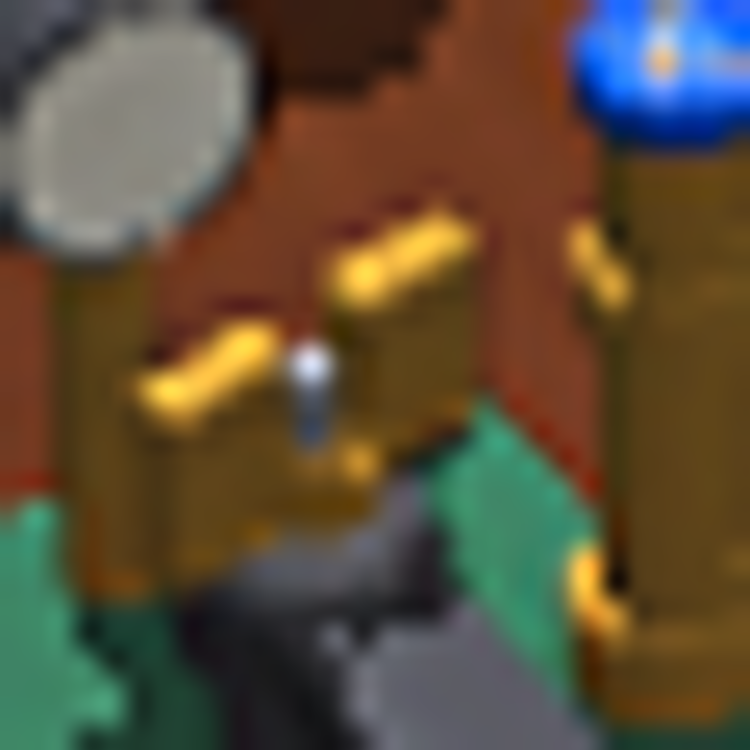

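```bash
python3 - <<'E'
from h import *
crop('top27','c33',(130,235,200,305),10);crop('side15','c34',(230,155,280,205),14)
E
```

```text
(no output)
```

View pics/c33.png

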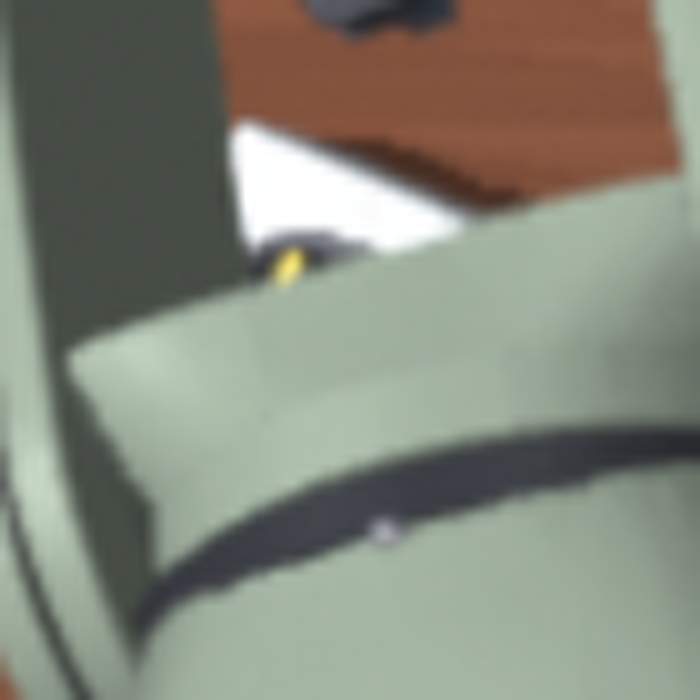

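View pics/c34.png

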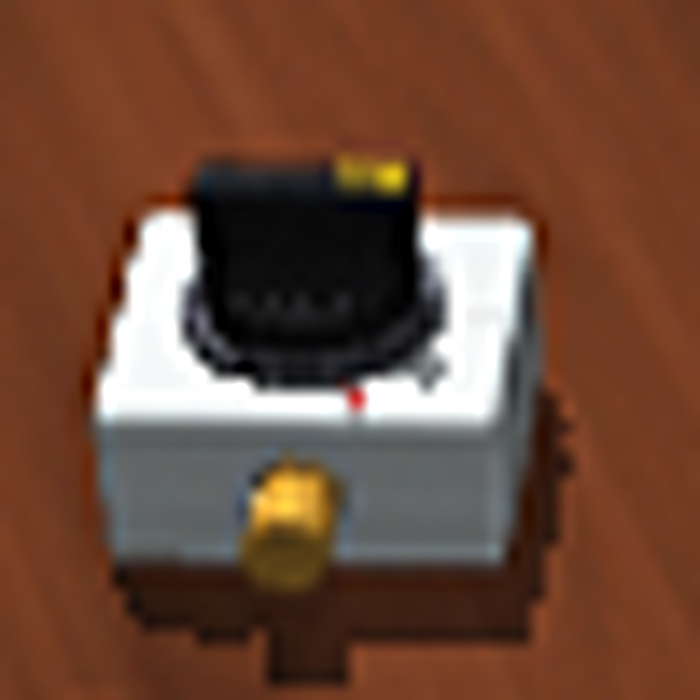

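```bash
python3 - <<'E'
from h import *
crop('top0','c35',(130,235,200,305),10)
im=cv2.imread('pics/top0.png');h=cv2.cvtColor(im,cv2.COLOR_BGR2HSV)
w=((h[...,1]<40)&(h[...,2]>150)).astype(np.uint8); w[:,:135]=0;w[:,200:]=0;w[:240]=0;w[300:]=0
w=cv2.morphologyEx(w,cv2.MORPH_CLOSE,np.ones((15,15)))
c=max(cv2.findContours(w,0,1)[0],key=cv2.contourArea)
P=toplane('top',c.reshape(-1,2),.040)[:,:2]*1000;print(cv2.minAreaRect(P.astype(np.float32)))
y=((h[...,0]>20)&(h[...,0]<35)&(h[...,1]>100)&(h[...,2]>140)).astype(np.uint8);y[:,:150]=0;y[:,175:]=0;y[:245]=0;y[285:]=0
print(np.argwhere(y)[:,::-1].mean(0))
print('yellow',toplane('top',[np.argwhere(y)[:,::-1].mean(0)],.074))
im=cv2.imread('pics/side15.png');h=cv2.cvtColor(im,cv2.COLOR_BGR2HSV)
y=((h[...,0]>20)&(h[...,0]<35)&(h[...,1]>100)&(h[...,2]>90)).astype(np.uint8);y[:,:250]=0;y[:,265:]=0;y[:160]=0;y[173:]=0
p=np.argwhere(y)[:,::-1].mean(0);print('side yellow',p,toplane('side',[p],.074))
k=toplane('side',[[244.2,167.2],[260,167.5]],.074);print('bar top ends side',k)
E
```

```text
((498.47802734375, 345.3897705078125), (74.95016479492188, 85.08447265625), 67.06232452392578)
[157.625  262.9375]
yellow [[0.51197587 0.34077595 0.074     ]]
side yellow [256.42857143 167.28571429] [[0.51234372 0.34268252 0.074     ]]
bar top ends side [[0.47932517 0.3560198  0.074     ]
 [0.52170141 0.33784816 0.074     ]]
```

View pics/c35.png

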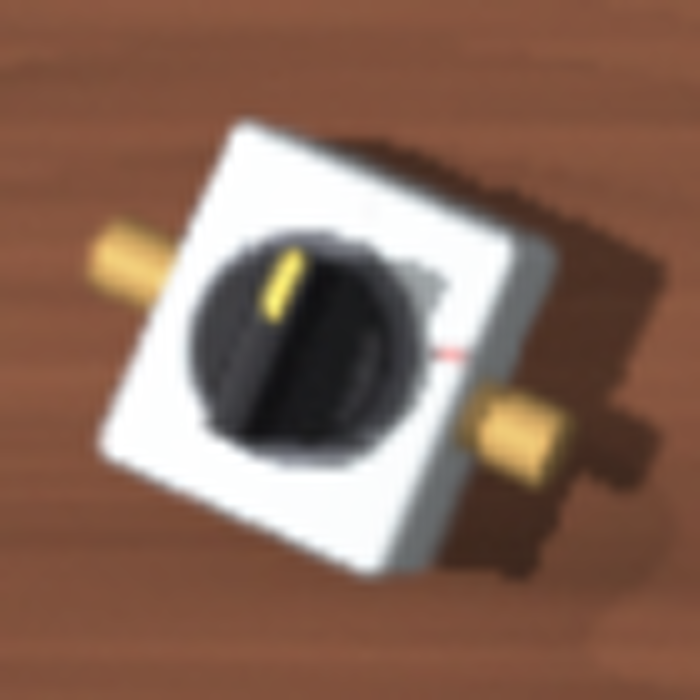

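Call:
send_rows(commands=[[[-7, 8, 0], 0.12], [[-14, 16, 0], 0.24], [[-20, 25, 0], 0.36], [[-27, 34, 0], 0.48], [[-34, 42, 0], 0.6], [[-40, 50, 0], 0.72], [[-47, 59, 0], 0.84], [[-53, 67, 0], 0.96], [[-60, 76, 0], 1.08], [[-67, 84, 0], 1.2], [[-73, 93, 0], 1.32], [[-80, 101, 0], 1.44], [[-87, 110, 0], 1.56], [[-93, 118, 0], 1.68], [[-100, 127, 0], 1.8], [[-107, 135, 0], 1.92], [[-113, 144, 0], 2.04], [[-120, 152.5, 0], 2.16], [[-120, 152.5, 0], 2.28], [[-120, 152.5, 0], 2.337]], hand=0.6)

```text
clock: 37.97
tool_pos: [0.495, 0.3451, 0.1759]
tcp_rot: [-0.002, 0.198, 0.98, -0.002]
force: [0.6, -0.0, 0.0]
width: 0.401
```

```bash
python3 look.py 28; python3 - <<'E'
from h import *
crop('side28','c36',(220,90,370,240),5);crop('top28','c37',(190,170,340,260),5)
E
```

```text
t 37.9667 tcp [495.  345.1 175.9] jaw 1.172 w 36.5 F [ 0.6 -0.   0. ]
top [224. 216.] 623.8 198.7 48.5 16.5 30.6
```

View pics/c36.png

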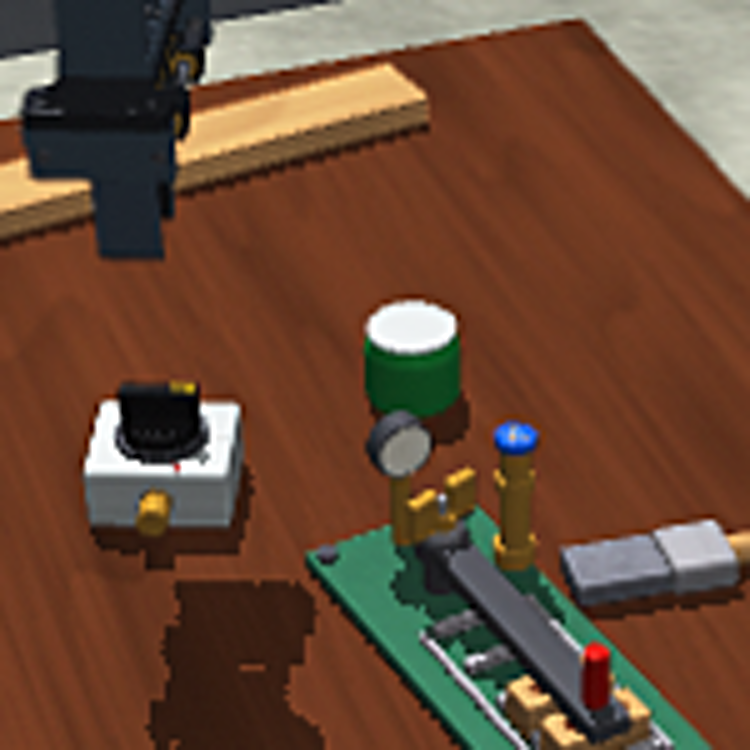

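View pics/c37.png

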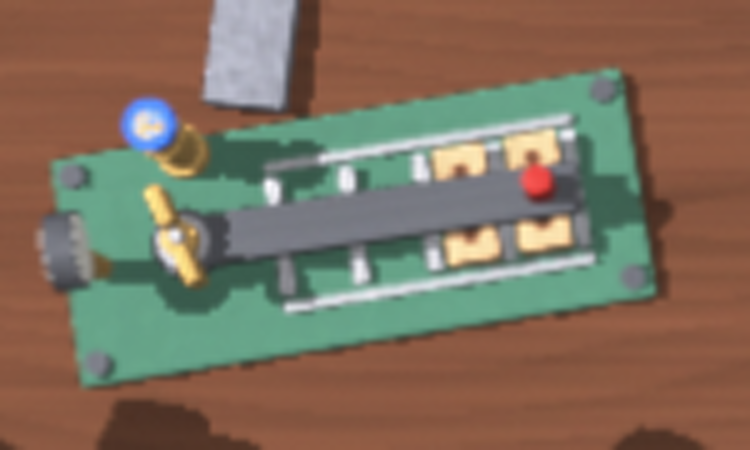

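```bash
python3 - <<'E'
from h import *
def cen(n,f,box,vmin):
    im=cv2.imread(f'pics/{n}{f}.png');h=cv2.cvtColor(im,cv2.COLOR_BGR2HSV)
    x0,y0,x1,y1=box
    m=((h[...,0]>12)&(h[...,0]<32)&(h[...,1]>100)&(h[...,2]>vmin));m2=np.zeros_like(m);m2[y0:y1,x0:x1]=m[y0:y1,x0:x1]
    return np.argwhere(m2)[:,::-1].mean(0)
crop('top28','c38',(212,200,240,232),20);crop('side28','c39',(296,178,322,202),30)
u=proj('top',[[.641,.0287,.080]]);print(u)
im=cv2.imread('pics/top28.png');h=cv2.cvtColor(im,cv2.COLOR_BGR2HSV)
m=(((h[...,0]<6)|(h[...,0]>174))&(h[...,1]>150)&(h[...,2]>80));m[:,:280]=0;m[:,310:]=0
kt=np.argwhere(m)[:,::-1].mean(0)
im=cv2.imread('pics/side28.png');h=cv2.cvtColor(im,cv2.COLOR_BGR2HSV)
m=(((h[...,0]<6)|(h[...,0]>174))&(h[...,1]>150)&(h[...,2]>80));m[:200]=0;m[240:]=0
q=np.argwhere(m)[:,::-1];ks=q[q[:,1]<q[:,1].min()+3].mean(0)
print('knob tri',tri(ks,kt),toplane('top',[kt],.079)[0]*1000)
K=toplane('top',[kt],.079)[0][:2]*1000
O=np.array([632.7,83.0]);a=np.radians(9.08); ex=np.array([np.cos(a),np.sin(a)]);ey=np.array([-ex[1],ex[0]])
v=K-(O+110*ey);print('bar',np.arctan2(-v@ex,-v@ey),np.linalg.norm(v))
E
```

```text
[[296.31717205 204.80407014]]
knob tri (array([0.63810024, 0.02650071, 0.08182238]), np.float64(6.930842115975675e-05)) [638.54425765  26.64094611  79.        ]
bar 0.018747242867152323 166.60439454455414
```

View pics/c38.png

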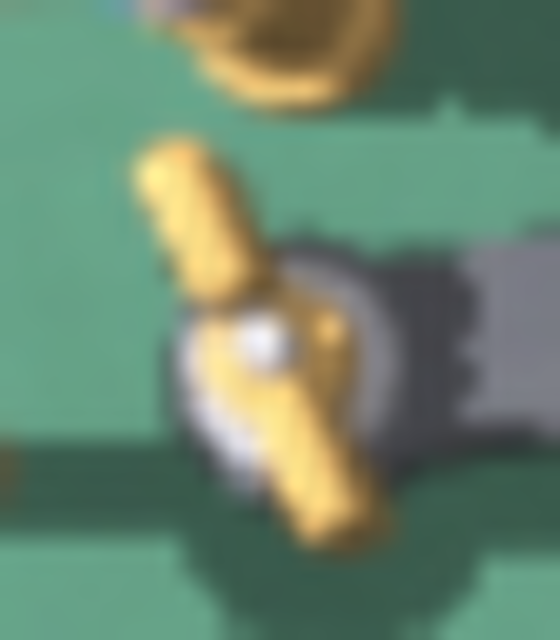

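View pics/c39.png

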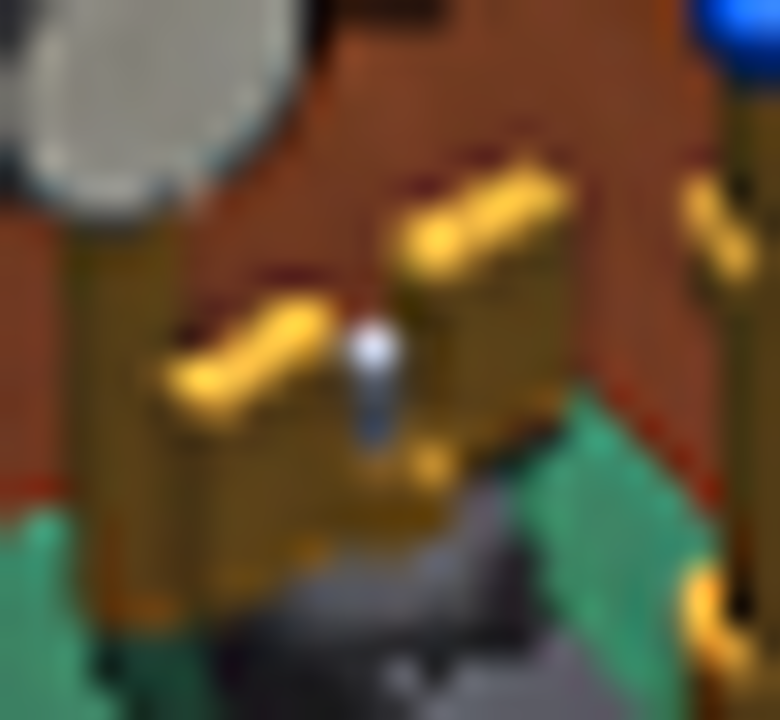

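```bash
python3 -c "
from h import *
print(toplane('top',[[160.6,269.8]],.052), proj('top',[[.4985,.3454,.052],[.4985,.3454,.074]]))"
```

```text
[[0.49703319 0.34072301 0.052     ]] [[158.63389533 269.14693236]
 [155.51674234 268.93036624]]
```

Call:
send_rows(commands=[[[4, 1, -30], 0], [[4, 1, -60], 0], [[4, 1, -90], 0], [[4, 1, -105], 0], [[4, 1, -113], 0], [[4, 1, -117], 0], [[4, 1, -117], 0], [[4, 1, -117], 0]])

```text
clock: 38.73
tool_pos: [0.5001, 0.3461, 0.0599]
tcp_rot: [-0.002, 0.201, 0.979, -0.001]
force: [-0.3, -0.4, 0.7]
width: 0.398
```

```bash
python3 look.py 29; python3 - <<'E'
from h import *
crop('side29','c40',(220,110,300,210),7)
E
```

```text
t 38.7333 tcp [500.1 346.1  59.9] jaw 1.165 w 36.2 F [-0.3 -0.4  0.7]
top [268. 326.] 369.1 95.8 68.7 22.2 -86.9
top [157. 235.] 582.9 359.3 65.7 16.6 89.9
top [ 48. 234.] 582.5 639.0 44.2 34.2 89.7
top [224. 216.] 623.8 198.7 48.5 16.5 30.6
```

View pics/c40.png

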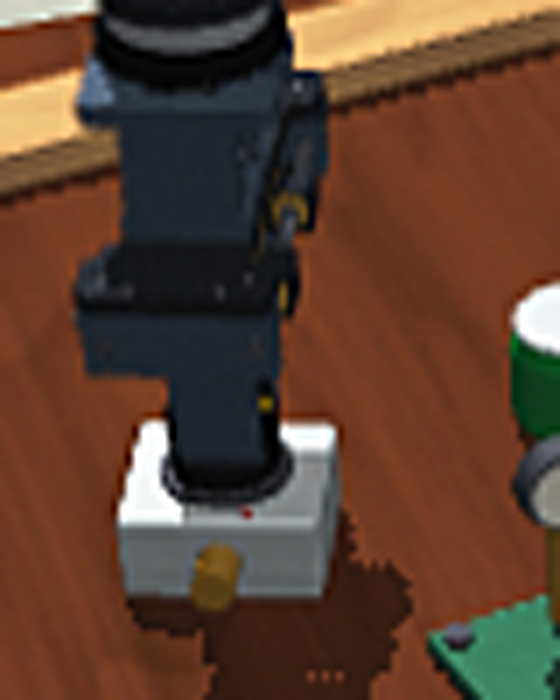

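Fingers straddle the knob bar. I'll grip it and turn clockwise.

Call:
send_rows(commands=[[[0, 0, 0], 0], [[0, 0, 0], 0], [[0, 0, 0], 0], [[0, 0, 0], 0], [[0, 0, 0], 0], [[0, 0, 0], 0]], hand=0.95, grip_force=30)

```text
clock: 39.33
tool_pos: [0.5006, 0.3468, 0.0608]
tcp_rot: [-0.001, 0.201, 0.98, -0.0]
force: [0.5, 2.0, 1.4]
width: 0.119
```

Call:
send_rows(commands=[[[0, 0, 0], -0.1], [[0, 0, 0], -0.2], [[0, 0, 0], -0.3], [[0, 0, 0], -0.4], [[0, 0, 0], -0.5], [[0, 0, 0], -0.6], [[0, 0, 0], -0.7], [[0, 0, 0], -0.8], [[0, 0, 0], -0.9], [[0, 0, 0], -1.0], [[0, 0, 0], -1.1], [[0, 0, 0], -1.18], [[0, 0, 0], -1.18], [[0, 0, 0], -1.18]])

```text
clock: 40.5
tool_pos: [0.4983, 0.3454, 0.0608]
tcp_rot: [-0.001, 0.712, 0.702, -0.002]
force: [-4.1, -1.9, 5.4]
width: 0.12
```

```bash
python3 look.py 30;python3 -c "
from h import *
print(read_state()['torque'],read_state()['joint_pos'])"
```

```text
t 40.5 tcp [498.3 345.4  60.8] jaw -0.015 w 10.9 F [-4.1 -1.9  5.4]
top [ 51. 234.] 578.6 626.0 69.2 33.8 73.0
top [224. 216.] 623.8 198.7 48.5 16.5 30.6
[-0.42088926  0.73581798 -0.0569159 ] [0.58617231 0.49974828 1.69234546 0.00204946 0.95488451 0.59983921]
```

Turned 1.18 rad. Release and rise clear.

Call:
send_rows(commands=[[[0, 0, 0], 0], [[0, 0, 0], 0], [[0, 0, 0], 0], [[0, 0, 0], 0], [[0, 0, 25], 0], [[0, 0, 50], 0], [[0, 0, 80], 0], [[0, 0, 110], 0], [[-50, 50, 140], 0], [[-60, 60, 160], 0], [[-60, 60, 160], 0]], hand=0.6)

```text
clock: 41.52
tool_pos: [0.4371, 0.4085, 0.2244]
tcp_rot: [-0.002, 0.712, 0.702, 0.0]
force: [0.6, 0.0, 0.2]
width: 0.4
```

Call:
send_rows(commands=[[[-20, -20, 20], 0], [[-40, -40, 40], 0], [[-60, -60, 40], 0], [[-80, -90, 40], 0], [[-80, -120, 40], 0], [[-80, -150, 40], 0], [[-80, -180, 40], 0], [[-80, -210, 40], 0], [[-80, -240, 40], 0], [[-80, -270, 40], 0], [[-80, -300, 40], 0], [[-80, -330, 40], 0], [[-80, -360, 40], 0], [[-80, -390, 40], 0], [[-80, -420, 40], 0], [[-80, -450, 40], 0], [[-80, -450, 40], 0], [[-80, -450, 40], 0], [[-80, -450, 40], 0]])

```text
clock: 43.1
tool_pos: [0.357, -0.0412, 0.2642]
tcp_rot: [-0.003, 0.712, 0.702, 0.0]
force: [0.2, 0.4, -0.0]
width: 0.398
```

```bash
python3 look.py 31; python3 - <<'E'
from h import *
crop('side31','c41',(220,140,380,270),5);crop('top31','c42',(130,170,330,310),4)
im=cv2.imread('pics/top31.png')
for b in beech('top',im,.034): print(b)
E
```

```text
t 43.1 tcp [357.  -41.2 264.2] jaw -0.014 w 36.2 F [ 0.2  0.4 -0. ]
top [224. 216.] 623.8 198.7 48.5 16.5 30.6
side [179. 138.] 337.6 682.6 72.7 63.9 8.7
(array([224., 216.]), 622.4935913085938, 196.72120666503906, 48.11488342285156, 16.387325286865234, 30.55898094177246)
(array([ 20., 250.]), 549.1416625976562, 710.40576171875, 498.46636962890625, 80.64368438720703, 8.805192947387695)
(array([451., 172.]), 724.3781127929688, -327.7047119140625, 140.01712036132812, 139.95823669433594, -89.79599796235561)
(array([245., 133.]), 818.6982421875, 154.41757202148438, 87.19688415527344, 22.875629425048828, -7.844207763671875)
```

View pics/c41.png

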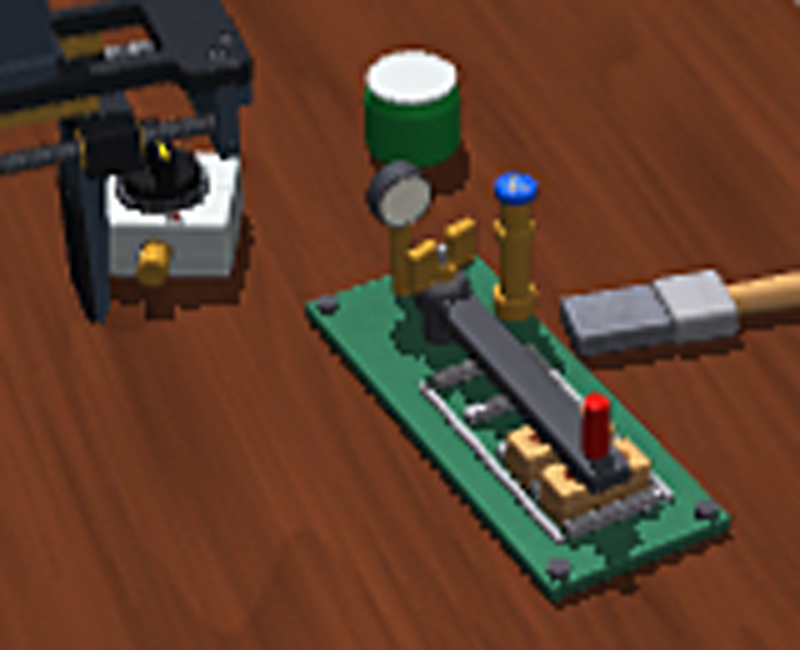

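View pics/c42.png

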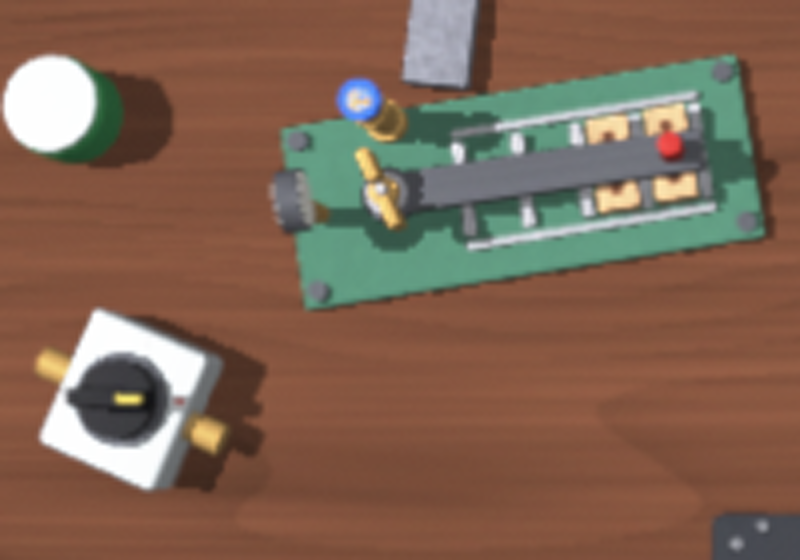

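View pics/top31.png

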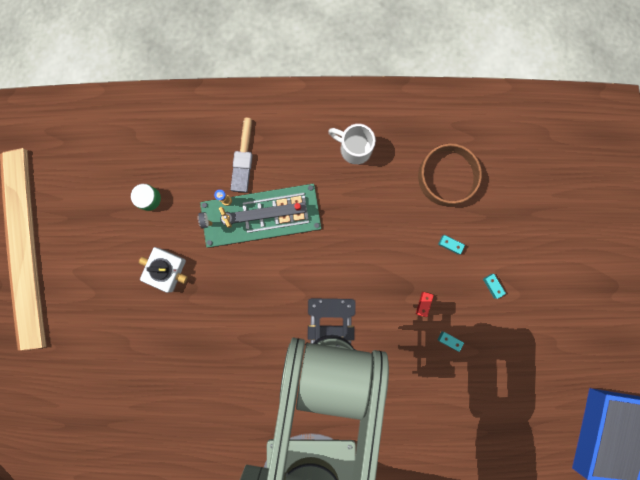

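```bash
python3 -c "
from cell import *
print(read_state()['dq'].round(3)); print(hand_in())"
```

```text
[ 0.01  -0.002 -0.002 -0.002  0.    -0.003]
the job is handed in; nothing more can be done
None
```

I completed all four steps in order and handed the job in at about 43 s on the clock. The hand-in gives no verdict, so what follows is my own checks.

- **Blocks:** Only two beech blocks were on the bench, and they are in slots 0 and 1. The first caught on a rib on its first descent, so I lifted it, moved it 1.2 mm and it went down. Both were checked in the camera views before the bar went over them. The red and turquoise look-alikes were not gripped or moved.
- **Clamp bar:** It was led round to its stop and measured at about 0.02 rad after tightening.
- **Wing nut:** It was turned about 5.8 rad clockwise in several arcs, with one regrip. It then hit a hard stop at about 1.07 N m, well above its normal 0.05 to 0.15 N m. The wing tops sank about 7.6 mm. Its starting angle could not be read directly, so "fully home" rests on that stop, the sink and the wing angle. The wing-angle readings differed by up to 0.1 rad, all close to the stop.
- **Regulator knob:** It was turned about 1.18 rad. After release its pointer stays in the on position.
- **Surroundings:** The mug, brush, tin and sieve rim look unmoved in the last top view. No wrist force above 15.5 N showed at the ends of the moves. I saw no contact with the air inlet or the gauge. The arm is clear of everything.

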